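# Put the bend template back on the template rod

### The arm

A 6-joint arm with a two-finger parallel gripper is mounted at the origin on a cart in front of the work surface, level with it; the furniture and walls round the work are solid. World frame = base frame: x ahead of the robot, y to its left, z up, the work surface at z = 0. Lengths are in mm, angles in degrees, forces in N, time in s.
With the tool pointing down it reaches from about 300 to 850 mm from the base axis. Payload 4.2 kg.
Tool frame: the origin (TCP) lies on the front face of the gripper's body, between the roots of the fingers; the fingertips stand 78 mm ahead of it and the grasp point (between the pads) lies 60 mm ahead of it; x points along the fingers, y is the direction in which the jaws open and shut, and the axes are right-handed (so a half turn about x gives the same grasp; the last joint's range is limited). The gripper opens to 91 mm and grips with 3 to 60 N. Pads are 32 mm wide; open, the fingers measure 118 mm over their backs; the gripper's body (76 mm by 178 mm) begins 60 mm behind the grasp point.
Start: joints at [66.979, 18.312, 89.639, -0, 72.044, -1.146], TCP at [214.241, 533.606, 292.276] pointing down, gripper open.
Joint ranges: [-177.97, 177.97], [-48.28, 115.42], [12.27, 149.76], [-77.06, 257.06], [2.81, 150.46], [-146.56, 146.56]. Speed limits (degrees/s): [147.25, 147.25, 180, 180, 180, 180].

### API

Orientations are given as [roll, pitch, yaw] about the fixed x, y, z axes, in that order (R = Rz(yaw) Ry(pitch) Rx(roll)).
In Python, from workcell import status, viewer, env gives the robot as it stands. The module is installed in compiled form; this text tells all that it offers.
- The arm moves only by the tool move_arm, never from a script. Its argument "moves" is a list of rows, each a list of 3 entries, a list of its own where there are three numbers: the shift along the tool's x, y, z in cm, then the turn about the tool's x in rad, then the gripper's target within -1 to 1 (fully open at 1, half-way at 0, shut at -1). A call has 1 to 20 rows; each row is the pose to reach, as a shift and turn from the pose commanded when the call began, along the tool's axes at that moment; what a row does not reach only later rows make up. A row lasts 1/8 s, in which the tool goes at most 62.5 mm and 10.7 degrees, less where a joint would pass 70% of its speed; a pose out of reach is approached as far as the arm can. A call with a gripper value outside its range is refused whole. The fingers move at their own pace and stop on an object; "force" is the grip in N (left out, the last holds). Time passes only in rows, so rows that repeat a pose let the fingers close. It gives the time, the measured TCP pose, the force and the opening at its end, in the units of the state.
- status.state(): the state, without advancing time (a new reading comes with each control period).
- viewer.grab_frame(name): name is "side" or "top"; returns the picture (400x640x3 uint8, red, green, blue); there is no depth.
- viewer.get_calibration(name): a dict with "camera_matrix" (3x3 intrinsics, pixels), "eye" and "rotation" of the camera in the world. Camera axes: x right, y down, z forward; pixel columns grow to the right and rows downward; lengths in mm; the calibration is good to about 2 mm. A picture is of the moment at which its call begins. get_calibration takes no time and is no camera call.
- env.job_done(): hands the job in, once; it reports no verdict.
The state is a dict: "time_s": time; "qpos": joint angles; "qvel": joint speeds; "effort": joint torques, N m; "ee_pos": TCP position; "ee_rot": TCP orientation; "force": force on the tool from outside, world axes, zero at the start; "torque": the same for the moment, N m; "gripper_width": finger opening in mm.
Only numpy, scipy, OpenCV 4.12 (cv2) and the standard library are available. Lean on these libraries where they do the work, as an engineer would, in place of code of your own. Each camera call takes 0.05 s, during which the arm holds its last target.

### The job

Push the wide template that hangs on the rod along until its eye sits over the inner black band, the one nearer the post. Then take from the rack the one template whose eye is wide enough for the rod, hang it by its eye on the rod's free end, short of the outer band, let go of it, and slide it along until its eye sits over the outer band. Leave both hanging still, the wide one never off the rod, and do not disturb the other two templates, the coil or the oil bottle.

Things in the scene. Friction and masses are not known exactly. Their poses are not given: they have to be found in the camera images.
- rod_stand: Fixed grey bracket: foot 90x220x12 mm, post 30x22 mm rising to 187 mm, and a level polished steel rod, 12 mm diameter, axis 175 mm above the bench, free at one end. Origin: on the bench under the rod's middle; own y runs along the rod towards the post, z up. Rod from y = +90 mm (post) to -90 mm, where it ends in a ball of 15 mm diameter. Two black bands, 8 mm wide, mark it.
- inner_mark (a point): middle of the black band nearer the post, on the rod's axis, 40 mm from the post
- outer_mark (a point): middle of the other black band, on the rod's axis, 90 mm from the post and 90 mm from the ball's centre
- rod_tip (a point): outermost point of the ball at the rod's free end, on the rod's axis
- template_wide: Wide aluminium template, 84 mm wide below the boss, hanging on the rod by its open eye (26 mm hole through the boss); its origin hangs 7 mm below the rod's axis. Origin: centre of the boss (40 mm outside, 30 mm long along own y, the plate's normal); z up. Plate 6 mm thick, down to z = -100 mm; grip tab above the boss 30 mm wide (x), 6 mm thick, top at z = +66 mm. 0.15 kg.
- template_eye: Narrow aluminium template, 50 mm wide, upright in a rack slot, origin 110 mm up. Its boss is an open eye (26 mm hole) that fits the rod; hung, origin 7 mm below the rod's axis. Origin: centre of the boss (40 mm outside, 30 mm long along own y, the plate's normal); z up. Plate 6 mm thick, down to z = -100 mm; grip tab above the boss 30 mm wide (x), 6 mm thick, top at z = +66 mm. 0.15 kg.
- template_blank: Same outline and size as template_eye, in another slot of the rack, but its boss is solid (no hole). Origin: centre of the boss.
- template_small: Same outline and size as template_eye, in another slot of the rack, but its boss has only an 8 mm hole, too small for the rod. Origin: centre of the boss.
- rack: Fixed wooden rack, 75x230 mm, 36 mm high; three slots 7.5 mm wide, 26 mm deep in one line along its own y, at y = -70, 0 and +70 mm. The templates' flat faces look along its own x. Origin: under its middle, on the bench.
- coil: Copper boiler coil, standing, 64 x 61 x 105 mm, loose bystander near the rack. Origin: centre of its underside.
- oil_bottle: White squeeze bottle with a red nozzle, standing, 43 mm diameter, 133 mm high, loose bystander beside the rod. Origin: centre of its underside.
Not all that is in view belongs to the job. What is shaped like the template_wide but blue is not meant.

How it is judged:
By the outcome, as a careful person would: the job done as asked, in the order asked, and still so for the second after the job is handed in, with the robot touching nothing.
It also fails if it takes over 72 s, if anything falls off the work surface, if the arm or the gripper's body presses on something with over 40 N, if the wrist force passes 120 N, or if a joint passes its speed limit or range.

## Working session

There is one attempt and no reset: what is moved stays moved. The work goes in short steps, Python scripts to look and compute and a tool call to move; the robot and the scene stay as the last step left them, time stands still between calls to the robot, and variables do not carry over. Pictures are saved under pics/ and viewed, and the job is handed in when it is done.

Besides the shell and the picture viewer there is one more tool, called after "Request:" as name(argument=value, ...), one argument or row to a line, values as JSON. move_arm: Moves the arm, as the interface text tells. Its arguments: {"type":"object","properties":{"moves":{"type":"array","items":{"type":"array"}},"force":{"type":"number"}},"required":["moves"]}

```bash
mkdir -p pics && python3 - <<'E'
from workcell import status, viewer, env
import cv2, json
for n in ("side","top"):
    im=viewer.grab_frame(n); cv2.imwrite(f"pics/{n}0.png",cv2.cvtColor(im,cv2.COLOR_RGB2BGR))
    c=viewer.get_calibration(n); print(n,{k:(v.tolist() if hasattr(v,'tolist') else v) for k,v in c.items()})
s=status.state(); print(s)
E
```

```text
side {'camera_matrix': [[517.4440984423887, 0.0, 319.1014152744093], [0.0, 517.4440984423887, 197.11158135639135], [0.0, 0.0, 1.0]], 'eye': [373.9949667458887, -1144.042600196804, 1011.1956033082104], 'rotation': [-127.20751927767735, 0.7823674866335281, -8.524128805890744]}
top {'camera_matrix': [[417.4671377371565, 0.0, 320.65841402478935], [0.0, 417.4671377371565, 199.88520053864153], [0.0, 0.0, 1.0]], 'eye': [350.71291204765237, 98.87073748886922, 1481.147293659998], 'rotation': [-172.866910478331, -3.995357494306407, -90.58519974416711]}
{'time_s': 0.1, 'qpos': array([ 6.69772041e+01,  1.83465575e+01,  8.97006684e+01,  9.98821561e-04,
        7.20433527e+01, -1.14629445e+00]), 'qvel': array([ 0.04398373, -0.10208237, -0.22543463,  0.07756299, -0.04586629,
        0.0848113 ]), 'effort': array([ 1.27115010e-03, -4.13342679e+01, -2.32508415e+01,  7.28781126e-02,
        4.21452709e-02, -5.46351453e-05]), 'ee_pos': array([214.11609484, 533.28379882, 291.51001049]), 'ee_rot': array([ -91.74699638,   89.90941641, -113.62380646]), 'force': array([ 0.10037267, -0.45400714, -0.35416281]), 'torque': array([ 0.01414903,  0.03984319, -0.01999614]), 'gripper_width': 91.06161392399977}
```

View pics/side0.png

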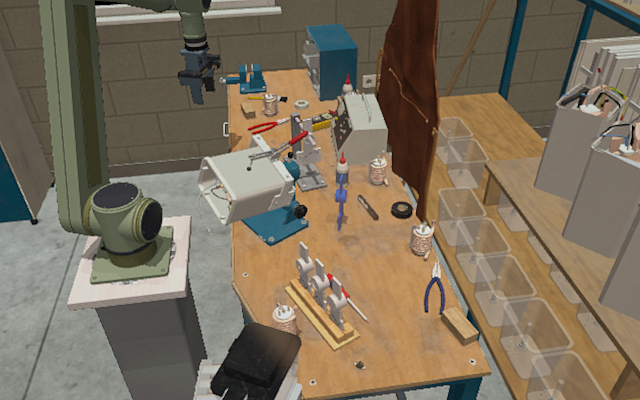

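View pics/top0.png

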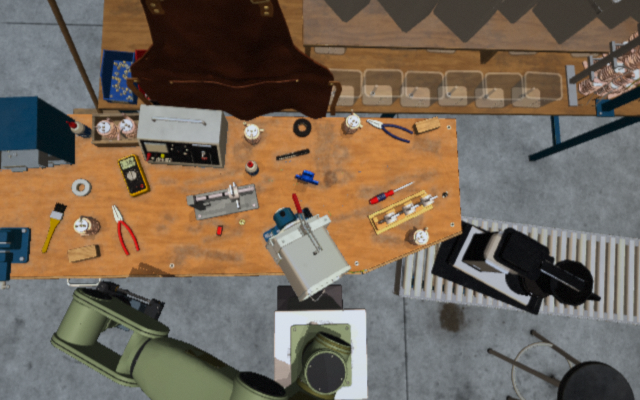

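```bash
cat > h.py <<'E'
import numpy as np, cv2
from scipy.spatial.transform import Rotation as R
from workcell import status, viewer, env
def cal(n):
    c=viewer.get_calibration(n); return np.array(c["camera_matrix"]),np.array(c["eye"]),R.from_euler('xyz',c["rotation"],degrees=True).as_matrix()
def proj(n,P):
    K,e,Rm=cal(n); p=(np.atleast_2d(P)-e)@Rm@K.T; return p[:,:2]/p[:,2:]
def ray(n,uv):
    K,e,Rm=cal(n); d=Rm@np.linalg.inv(K)@np.array([uv[0],uv[1],1.]); return e,d/np.linalg.norm(d)
def atz(n,uv,z):
    e,d=ray(n,uv); return e+d*(z-e[2])/d[2]
def tri(us,ut):
    e1,d1=ray("side",us); e2,d2=ray("top",ut)
    A=np.stack([d1,-d2],1); t=np.linalg.lstsq(A,e2-e1,rcond=None)[0]
    a=e1+t[0]*d1;b=e2+t[1]*d2; return (a+b)/2,np.linalg.norm(a-b)
def crop(n,im,x0,y0,w,h,s,f):
    c=cv2.resize(im[y0:y0+h,x0:x0+w],None,fx=s,fy=s,interpolation=cv2.INTER_CUBIC); cv2.imwrite("pics/"+f,cv2.cvtColor(c,cv2.COLOR_RGB2BGR))
E
python3 - <<'E'
import sys; sys.path.insert(0,'.')
from h import *
s=cv2.cvtColor(cv2.imread("pics/side0.png"),cv2.COLOR_BGR2RGB);t=cv2.cvtColor(cv2.imread("pics/top0.png"),cv2.COLOR_BGR2RGB)
crop("s",s,230,70,130,130,6 and 4.5,"s_rod.png"); crop("s",s,260,230,130,130,4.5,"s_rack.png")
crop("t",t,170,160,110,80,7,"t_rod.png"); crop("t",t,350,170,110,80,7,"t_rack.png")
print(proj("top",[[0,0,0],[500,0,0]]),proj("side",[0,0,0]))
E
```

```text
[[320.36605642 355.02619305]
 [318.95226967 209.73478623]] [[134.44993503 253.50527245]]
```

View pics/s_rod.png

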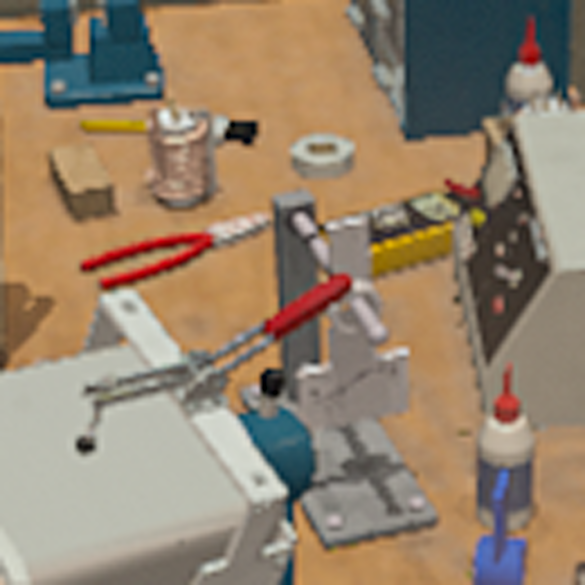

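View pics/s_rack.png

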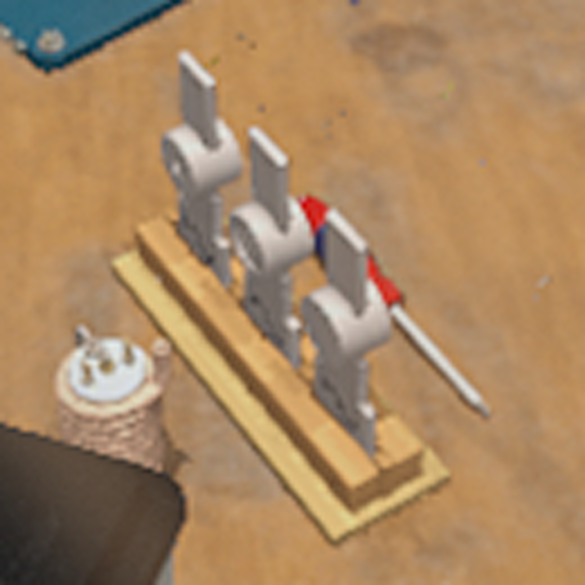

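View pics/t_rod.png

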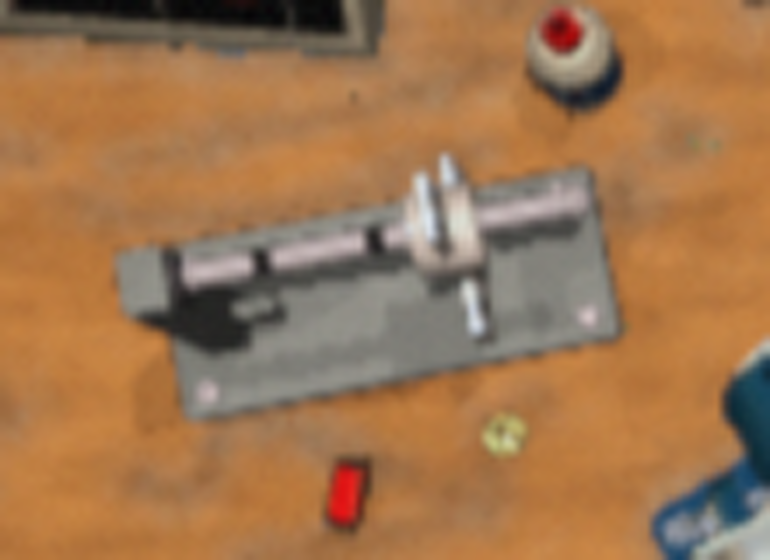

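View pics/t_rack.png

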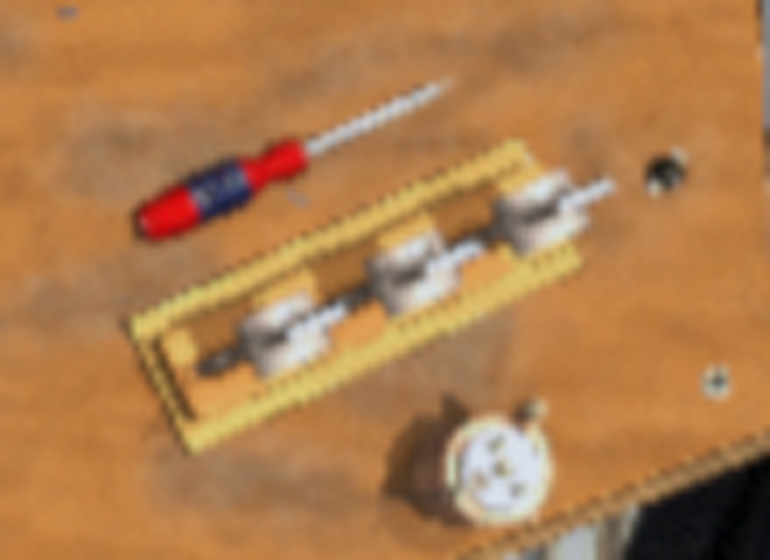

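```bash
python3 - <<'E'
from h import *
np.set_printoptions(suppress=True,precision=1)
pts={k:atz("top",(170+u/7,160+v/7),z) for k,u,v,z in [("inner",262,262,175),("outer",375,240,175),("tip",590,197,175),("postside",183,275,175),
 ("foot_tr",590,168,12),("foot_br",620,332,12),("foot_bl",188,415,12)]}
for k,p in pts.items(): print(k,p)
d=pts["tip"]-pts["inner"]; print(np.degrees(np.arctan2(d[1],d[0])),np.linalg.norm(d),np.linalg.norm(pts["inner"]-pts["outer"]))
d=pts["foot_br"]-pts["foot_bl"]; print("foot",np.degrees(np.arctan2(d[1],d[0])),np.linalg.norm(d)); d=pts["foot_tr"]-pts["foot_br"];print(np.linalg.norm(d))
# rack base corners z?0-ish lower flange, 
for k,u,v,z in [("rk_tl",132,325,8),("rk_tr",518,142,8),("rk_br",580,262,8),("rk_bl",193,448,8)]:
    pts[k]=atz("top",(350+u/7,170+v/7),z); print(k,pts[k])
print("rack ctr",sum(pts[k] for k in ["rk_tl","rk_tr","rk_br","rk_bl"])/4)
d=pts["rk_tr"]-pts["rk_tl"]; print(np.degrees(np.arctan2(d[1],d[0])),np.linalg.norm(d), np.linalg.norm(pts["rk_br"]-pts["rk_tr"]))
d=pts["rk_br"]-pts["rk_bl"]; print(np.degrees(np.arctan2(d[1],d[0])),np.linalg.norm(d))
# template tab tops at z 176 : ends
for nm,a,b in [("L",(282,340),(350,300)),("M",(420,275),(487,240)),("R",(548,215),(612,183))]:
    print(nm,atz("top",(350+b[0]/7,170+b[1]/7),176))
# side: tab top of templates
for nm,uv in [("L",(197,70)),("M",(268,148)),("R",(347,225))]:
    print("side",nm,atz("side",(260+uv[0]/4.5,230+uv[1]/4.5),176))
print("oil",atz("top",(170+568/7,160+30/7),133),"coil",atz("top",(350+500/7,170+468/7),105))
E
```

```text
inner [521.8 358.2 175. ]
outer [531.7 309.  175. ]
tip [551.1 214.3 175. ]
postside [516.1 392.5 175. ]
foot_tr [590.9 228.8  12. ]
foot_br [507.6 213.2  12. ]
foot_bl [466.9 424.8  12. ]
-78.52250989093567 146.84489035155272 50.20898701533596
foot -79.11692627589625 215.56127127737312
84.72823781548787
rk_tl [ 474.6 -178.1    8. ]
rk_tr [ 569.1 -383.2    8. ]
rk_br [ 506.3 -413.4    8. ]
rk_bl [ 411.7 -207.9    8. ]
rack ctr [ 490.4 -295.7    8. ]
-65.26231269808018 225.8704107711396 69.66914736448922
-65.27396875980443 226.20784021260167
L [ 471.4 -247.1  176. ]
M [ 498.8 -311.9  176. ]
R [ 525.1 -371.7  176. ]
side L [ 461.6 -236.7  176. ]
side M [ 489.9 -300.5  176. ]
side R [ 520.2 -359.6  176. ]
oil [636.1 228.9 133. ] coil [ 397.  -336.1  105. ]
```

```bash
python3 - <<'E'
from h import *
np.set_printoptions(suppress=True,precision=1)
M=R.from_euler('xyz',status.state()["ee_rot"],degrees=True).as_matrix(); print(M)
o=np.array([531.7,309.]); u=np.array([521.8-551.1,358.2-214.3]); u/=np.linalg.norm(u); print(u)
for nm,c,z in [("tab",(428,205),234),("bossL",(408,235),188),("bossR",(482,228),188),("boss top mid",(447,225),188)]:
    p=atz("top",(170+c[0]/7,160+c[1]/7),z); print(nm,p,(p[:2]-o)@u)
im=cv2.imread("pics/top0.png"); c=cv2.resize(im[180:310,250:360],None,fx=5,fy=5,interpolation=cv2.INTER_CUBIC); cv2.imwrite("pics/t_mach.png",c)
im=cv2.imread("pics/side0.png"); c=cv2.resize(im[110:250,190:370],None,fx=4,fy=4,interpolation=cv2.INTER_CUBIC); cv2.imwrite("pics/s_mach.png",c)
E
```

```text
[[-0.   0.4  0.9]
 [-0.   0.9 -0.4]
 [-1.  -0.  -0. ]]
[-0.2  1. ]
tab [538.5 277.5 234. ] -32.24221851963396
bossL [532.1 292.6 188. ] -16.174992556049368
bossR [535.2 260.3 188. ] -48.37473532981763
boss top mid [536.5 275.6 188. ] -33.64795395964224
```

View pics/t_mach.png

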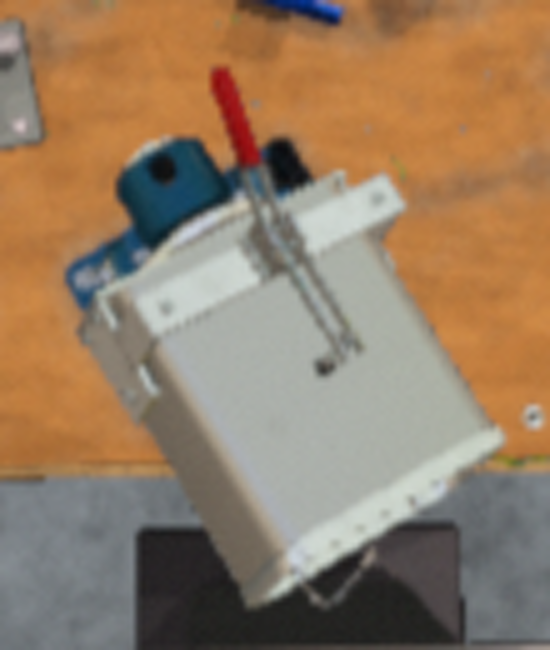

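View pics/s_mach.png

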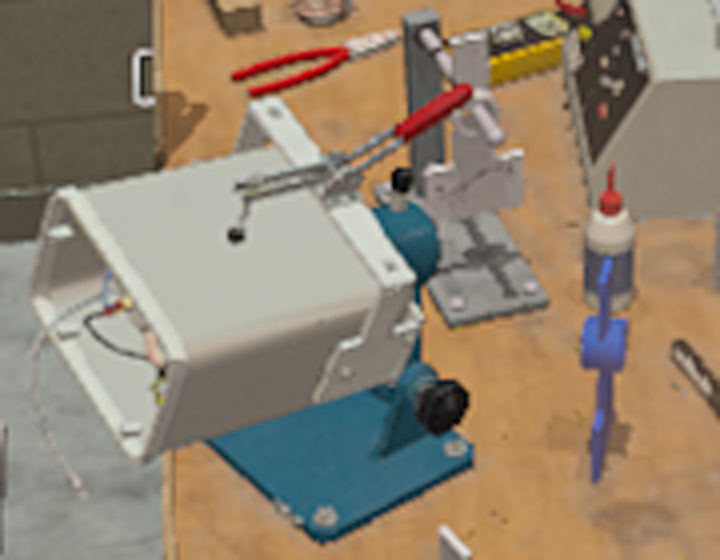

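```bash
python3 - <<'E'
from h import *
np.set_printoptions(suppress=True,precision=1)
def T(n,s,t): print(n,*tri((190+s[0]/4,110+s[1]/4),(250+t[0]/5,180+t[1]/5)))
T("bar end",(405,280),(400,190)); T("bar far",(258,105),(135,320)); T("red tip",(470,92),(222,72)); T("black knob",(236,235),(325,367))
T("near corner",(175,365),(500,437)); T("front far corner",(65,195),(295,552))
print("blue top",tri((190+607/4,110+262/4),(295+0,178)))
# blue in top crop
im=cv2.imread("pics/top0.png"); c=cv2.resize(im[160:200,280:340],None,fx=10,fy=10,interpolation=cv2.INTER_CUBIC); cv2.imwrite("pics/t_blue.png",c)
E
```

```text
bar end [454.7 -19.2 215.4] 3.7820150143626425
bar far [372.9 139.8 266.1] 2.949216101974482
red tip [515.9  89.6 290.8] 1.4857391253042513
black knob [347.2  28.6 232.2] 1.8702279386487006
near corner [302.9 -78.7 209.1] 0.1404508073310303
front far corner [240.   48.3 263.5] 2.936482159597394
blue top (array([602. ,  85.6, 138.5]), np.float64(23.454433701760234))
```

View pics/t_blue.png

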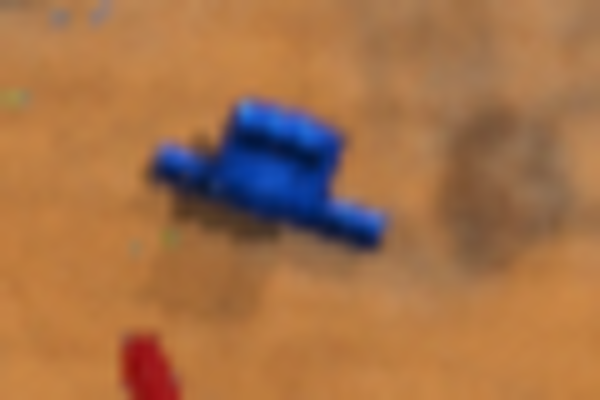

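```bash
python3 - <<'E'
from h import *
np.set_printoptions(suppress=True,precision=1)
im=cv2.imread("pics/top0.png"); c=cv2.resize(im[95:175,130:235],None,fx=6,fy=6,interpolation=cv2.INTER_CUBIC); cv2.imwrite("pics/t_ps.png",c)
im=cv2.imread("pics/side0.png"); c=cv2.resize(im[70:180,310:400],None,fx=5,fy=5,interpolation=cv2.INTER_CUBIC); cv2.imwrite("pics/s_ps.png",c)
E
```

```text
(no output)
```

View pics/t_ps.png

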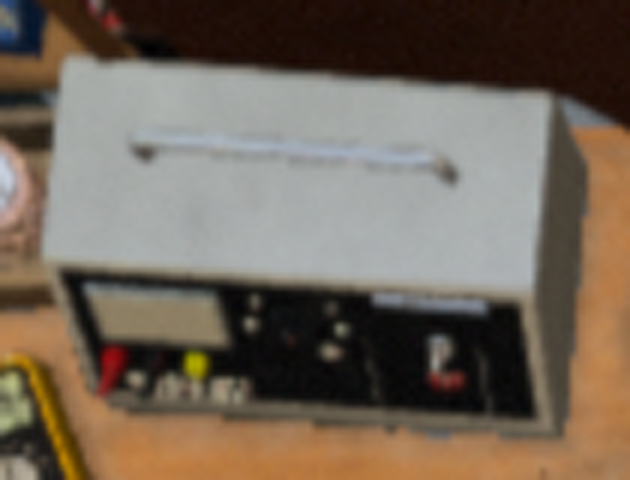

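View pics/s_ps.png

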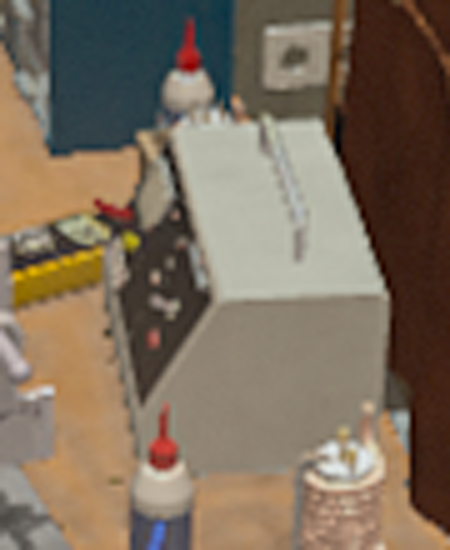

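```bash
python3 - <<'E'
from h import *
np.set_printoptions(suppress=True,precision=1)
print(tri((310+215/5,70+300/5),(130+530/6,95+293/6)))
print(tri((310+143/5,70+455/5),(130+558/6,95+432/6)))
o=np.array([531.7,309.]);u=np.array([521.8-551.1,358.2-214.3]); u/=np.linalg.norm(u)
for r in status.state()["qpos"],: print(r)
M=R.from_euler('xyz',status.state()["ee_rot"],degrees=True).as_matrix()
print(np.degrees(np.arctan2(M[1,1],M[0,1])), np.degrees(np.arctan2(u[1],u[0])))
E
```

```text
(array([699.1, 333.5, 145. ]), np.float64(2.6203986737810707))
(array([649.9, 336.9,  24.4]), np.float64(1.760292422008059))
[67.  18.3 89.7  0.  72.  -1.1]
68.1231920936484 101.50887535338087
```

```bash
cat >> h.py <<'E'
import json,os
C0=dict(p=[214.241,533.606,292.276],a=68.12)
def cmd(): return json.load(open("cmd.json")) if os.path.exists("cmd.json") else C0
def axes(a):
    a=np.radians(a); return np.array([[0,0,-1.],[np.cos(a),np.sin(a),0],[np.sin(a),-np.cos(a),0]])
def shift(p,a):
    c=cmd(); d=axes(c["a"])@(np.array(p,float)-c["p"])/10; t=-np.radians(((a-c["a"]+180)%360)-180); return np.round(d,3),round(t,4)
def commit(sh,t):
    c=cmd(); p=np.array(c["p"])+axes(c["a"]).T@np.array(sh)*10; json.dump(dict(p=p.tolist(),a=c["a"]-np.degrees(t)),open("cmd.json","w")); print("cmd",np.round(p,1),c["a"]-np.degrees(t))
RA=101.2; U=np.array([np.cos(np.radians(RA)),np.sin(np.radians(RA))])
O=np.array([531.7,309.])
def rod(s,lat=0): return O+s*U+lat*np.array([U[1],-U[0]])
def st():
    s=status.state(); M=R.from_euler('xyz',s["ee_rot"],degrees=True).as_matrix()
    print(round(s["time_s"],2),np.round(s["ee_pos"],1),"ya",round(np.degrees(np.arctan2(M[1,1],M[0,1])),2),"tilt",round(M[2,0],4),"F",np.round(s["force"],1),"w",round(s["gripper_width"],1),"q",np.round(s["qpos"],1))
E
python3 - <<'E'
from h import *
p=rod(-78); print(p,rod(50),rod(-97.5)); print(shift([*p,335],11.2))
E
```

```text
[546.8502794  232.48549788] [521.98828244 358.04775777] [550.63784924 213.35687235]
(array([ -4.272, -15.548,  42.087]), np.float64(0.9934))
```

Request:
move_arm(
  moves=[
    [[-4.3, 0, 0], 0, -0.47],
    [[-4.3, -1.5, 4.2], 0.1, -0.47],
    [[-4.3, -3.1, 8.4], 0.2, -0.47],
    [[-4.3, -4.7, 12.6], 0.3, -0.47],
    [[-4.3, -6.2, 16.8], 0.4, -0.47],
    [[-4.3, -7.8, 21], 0.5, -0.47],
    [[-4.3, -9.3, 25.2], 0.6, -0.47],
    [[-4.3, -10.9, 29.4], 0.7, -0.47],
    [[-4.3, -12.4, 33.6], 0.8, -0.47],
    [[-4.3, -14, 37.8], 0.9, -0.47],
    [[-4.3, -15.5, 42.1], 0.993, -0.47],
    [[-4.3, -15.5, 42.1], 0.993, -0.47],
    [[-4.3, -15.5, 42.1], 0.993, -0.47],
    [[-4.3, -15.5, 42.1], 0.993, -0.47],
  ],
  force=20,
)

```text
time_s: 1.85
ee_pos: [546.3, 233.7, 335.3]
ee_rot: [-129.4, 90.0, 151.9]
force: [0.1, -0.5, 0.0]
gripper_width: 24.2
```

```bash
python3 - <<'E'
from h import *
commit([-4.3,-15.5,42.1],0.993); st()
im=viewer.grab_frame("top"); crop("t",im,170,120,120,110,6,"t1.png")
im=viewer.grab_frame("side"); crop("s",im,250,70,130,110,6,"s1.png")
p=rod(-78); print(shift([*p,244],11.2), shift([*rod(-31+50),244],11.2))
E
```

```text
cmd [547.2 232.9 335.3] 11.225290943509258
1.85 [546.3 233.7 335.3] ya 11.33 tilt -1.0 F [ 0.1 -0.5  0. ] w 24.2 q [22.  18.8 82.7  0.  78.5 10.7]
(array([ 9.128, -0.037,  0.033]), np.float64(0.0004)) (array([ 9.128, -0.033, -9.667]), np.float64(0.0004))
```

View pics/t1.png

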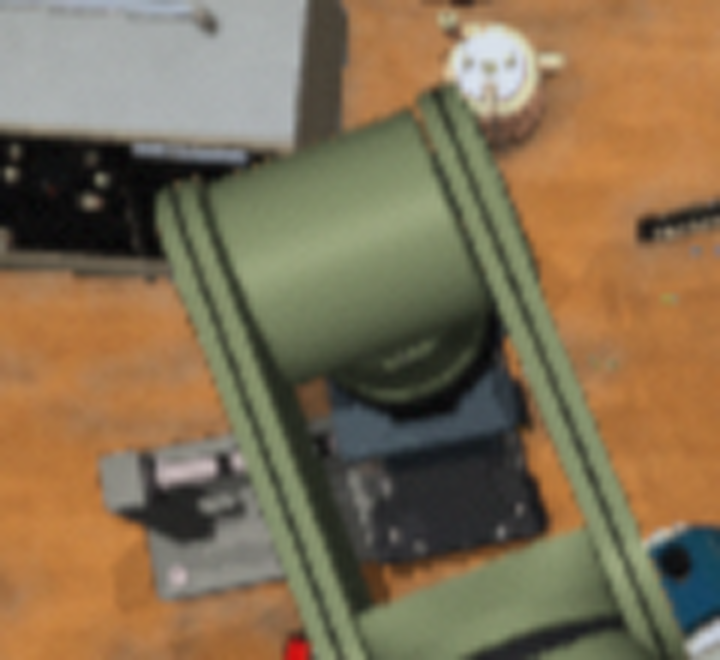

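View pics/s1.png

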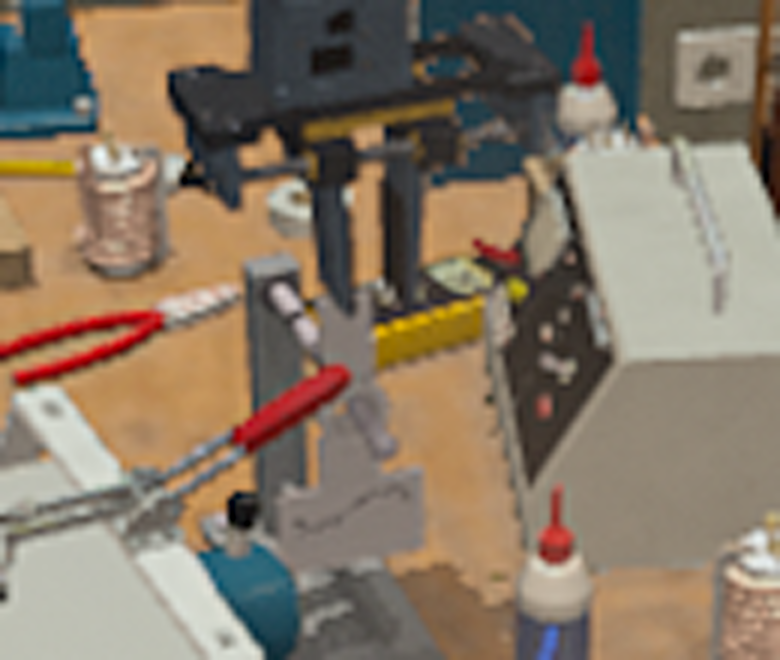

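Request:
move_arm(
  moves=[
    [[2, 0, 0], 0, -0.38],
    [[4, 0, 0], 0, -0.38],
    [[6, 0, 0], 0, -0.38],
    [[7.5, 0, 0], 0, -0.38],
    [[8.8, 0, 0], 0, -0.38],
    [[8.8, 0, 0], 0, -0.38],
    [[8.8, 0, 0], 0, -0.38],
  ],
)

```text
time_s: 2.82
ee_pos: [547.5, 233.1, 247.9]
ee_rot: [102.3, 89.9, 23.5]
force: [-0.2, 0.6, 0.3]
gripper_width: 27.7
```

```bash
python3 - <<'E'
from h import *
commit([8.8,0,0],0); st()
im=viewer.grab_frame("side"); crop("s",im,270,90,100,90,7,"s2.png")
print(shift([*rod(-31+50),246.5],11.2))
E
```

```text
cmd [547.2 232.9 247.3] 11.225290943509258
2.83 [547.5 233.1 247.9] ya 11.24 tilt -1.0 F [-0.2  0.6  0.3] w 27.7 q [22.  21.8 91.   0.  67.2 10.7]
(array([ 0.078, -0.033, -9.667]), np.float64(0.0004))
```

View pics/s2.png

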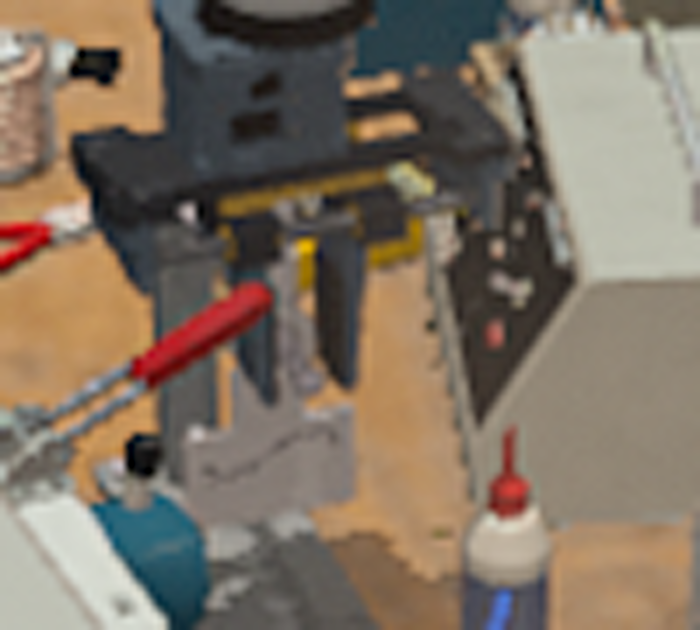

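Request:
move_arm(
  moves=[
    [[0, 0, -0.6], 0, -0.38],
    [[0, 0, -1], 0, -0.38],
    [[0, 0, -1.3], 0, -0.38],
    [[0, 0, -1.6], 0, -0.38],
    [[0, 0, -2], 0, -0.38],
    [[0, 0, -2.4], 0, -0.38],
    [[0, 0, -2.8], 0, -0.38],
    [[0, 0, -3.2], 0, -0.38],
    [[0, 0, -3.6], 0, -0.38],
    [[0, 0, -4], 0, -0.38],
    [[0, 0, -4.4], 0, -0.38],
    [[0, 0, -4.8], 0, -0.38],
    [[0, 0, -5.2], 0, -0.38],
    [[0, 0, -5.6], 0, -0.38],
    [[0, 0, -6], 0, -0.38],
    [[0, 0, -6.4], 0, -0.38],
    [[0, 0, -6.8], 0, -0.38],
    [[0, 0, -7.1], 0, -0.38],
    [[0, 0, -7.3], 0, -0.38],
    [[0, 0, -7.5], 0, -0.38],
  ],
)

```text
time_s: 5.38
ee_pos: [532.6, 306.6, 247.3]
ee_rot: [112.0, 90.0, 33.3]
force: [1.2, -0.5, -0.5]
gripper_width: 28.5
```

```bash
python3 - <<'E'
from h import *
commit([0,0,-7.5],0); st()
im=viewer.grab_frame("side"); crop("s",im,260,80,110,90,7,"s3.png")
im=viewer.grab_frame("top"); crop("s",im,170,150,110,90,7,"t3.png")
print(shift([*rod(-31+50),246.5],11.2))
E
```

```text
cmd [532.6 306.4 247.3] 11.225290943509258
5.38 [532.6 306.6 247.3] ya 11.23 tilt -1.0 F [ 1.2 -0.5 -0.5] w 28.5 q [28.9 23.6 88.2  0.  68.2 17.6]
(array([ 0.078, -0.033, -2.167]), np.float64(0.0004))
```

View pics/s3.png

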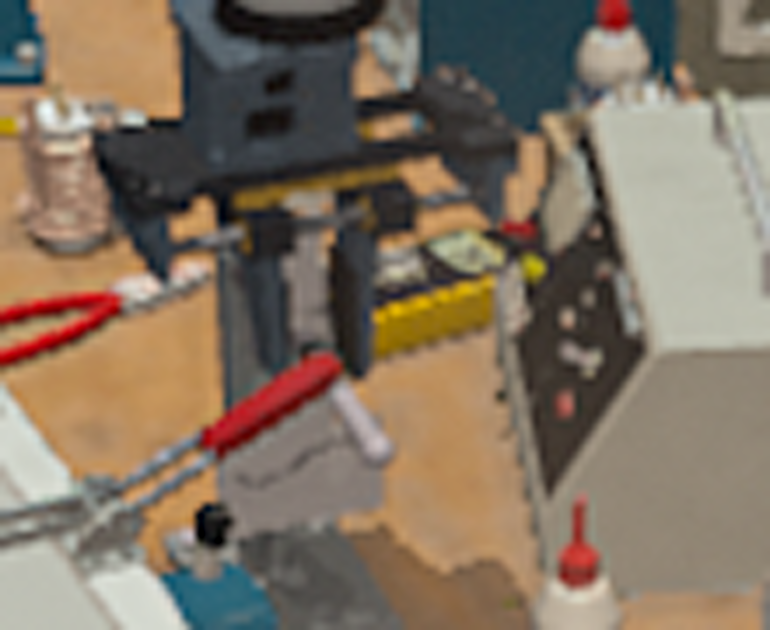

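View pics/t3.png

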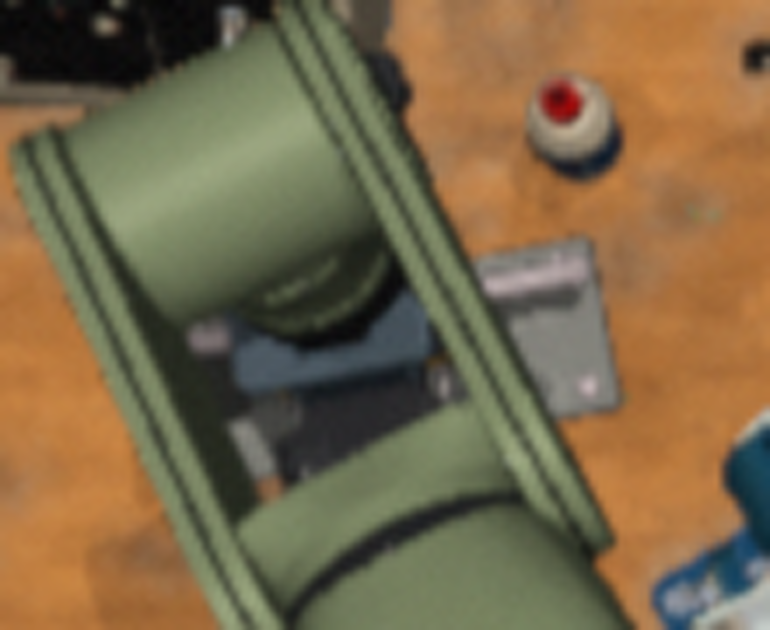

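Request:
move_arm(
  moves=[
    [[0, 0, -0.4], 0, -0.38],
    [[0, 0, -0.8], 0, -0.38],
    [[0, 0, -1.2], 0, -0.38],
    [[0, 0, -1.5], 0, -0.38],
    [[0, 0, -1.8], 0, -0.38],
    [[0, 0, -2], 0, -0.38],
    [[0, 0, -2], 0, -0.38],
    [[0, 0, -2], 0, -0.38],
  ],
)

```text
time_s: 6.48
ee_pos: [528.6, 326.2, 247.3]
ee_rot: [-160.0, 90.0, 121.2]
force: [0.3, -0.1, 0.8]
gripper_width: 28.4
```

```bash
python3 - <<'E'
from h import *
commit([0,0,-2],0); st()
print(shift([*rod(-50),246.5],11.2),shift([*rod(-50),340],11.2))
E
```

```text
cmd [528.7 326.1 247.3] 11.225290943509258
6.47 [528.6 326.2 247.3] ya 11.23 tilt -1.0 F [ 0.3 -0.1  0.8] w 28.4 q [30.6 24.1 87.3  0.  68.6 19.4]
(array([ 0.078, -0.036,  6.733]), np.float64(0.0004)) (array([-9.272, -0.036,  6.733]), np.float64(0.0004))
```

```bash
python3 - <<'E'
from h import *
np.set_printoptions(suppress=True,precision=1)
t=lambda u,v:(350+u/7,170+v/7); s=lambda u,v:(260+u/4.5,230+v/4.5)
for n,a,b in [("L",(310,328),(350,300)),("M",(456,257),(268,146)),("R",(582,200),(346,224))]:
    print(n,atz("top",t(*a),176))
for n,b in [("L",(197,70)),("M",(268,146)),("R",(347,226))]: print(n,"side",atz("side",s(*b),176))
print(tri(s(268,146),t(456,257)))
for c in [(490.4,-295.7)]:
    for a in (24.7,):
        y=np.array([-np.sin(np.radians(a)),np.cos(np.radians(a))]);x=np.array([np.cos(np.radians(a)),np.sin(np.radians(a))])
        ov={}
        for n,sc,org in (("top",7,(350,170)),("side",4.5,(260,230))):
            f=cv2.imread("pics/%s_rack.png"%n[0]); 
            for k in (-70,0,70):
                for z in (176,):
                    for e in (-15,15):
                      for th in (-3,3):
                        P=np.r_[np.array(c)+y*(k+e)+x*th,z]; q=(proj(n,P)[0]-org)*sc; cv2.circle(f,tuple(int(v) for v in q),2,(0,255,0),-1)
            for i in (-37.5,37.5):
                for j in (-115,115):
                    P=np.r_[np.array(c)+y*j+x*i,0]; q=(proj(n,P)[0]-org)*sc; cv2.circle(f,tuple(int(v) for v in q),3,(255,0,0),-1)
            cv2.imwrite("pics/%s_rack_ov.png"%n[0],f)
E
```

```text
L [ 458.7 -228.2  176. ]
M [ 491.  -297.1  176. ]
R [ 517.2 -357.2  176. ]
L side [ 461.6 -236.7  176. ]
M side [ 490.2 -299.1  176. ]
R side [ 520.  -360.2  176. ]
(array([ 490.8, -297.5,  174.5]), np.float64(0.7971585638190105))
```

View pics/t_rack_ov.png

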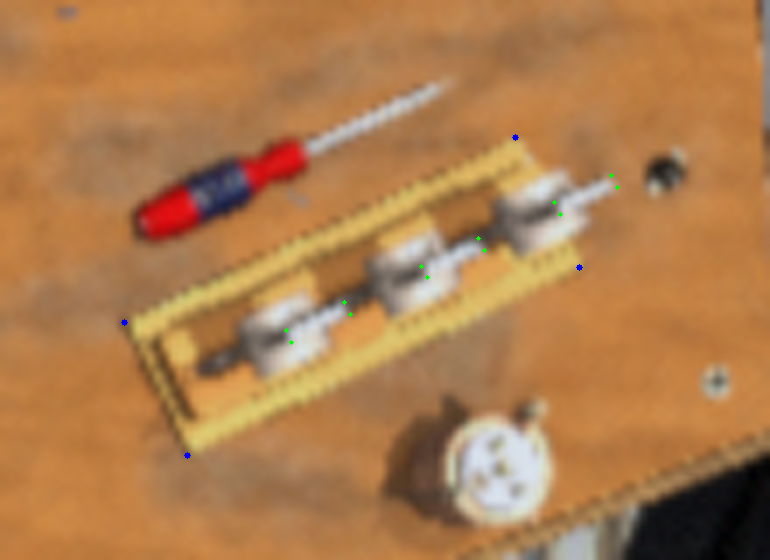

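View pics/s_rack_ov.png

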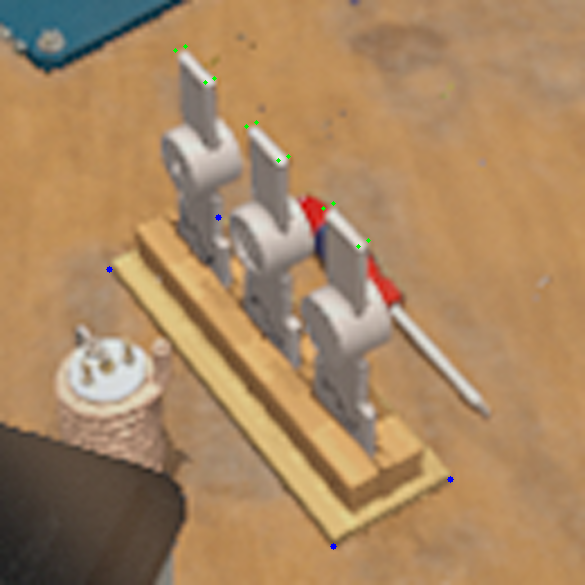

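```bash
python3 - <<'E'
from h import *
im=viewer.grab_frame("side"); crop("s",im,290,250,60,60,10,"s_boss.png")
print(shift([*rod(-50),400],11.2),cmd())
E
```

```text
(array([-15.272,  -0.036,   6.733]), np.float64(0.0004)) {'p': [528.6585532357551, 326.0622993632645, 247.276], 'a': 11.225290943509258}
```

View pics/s_boss.png

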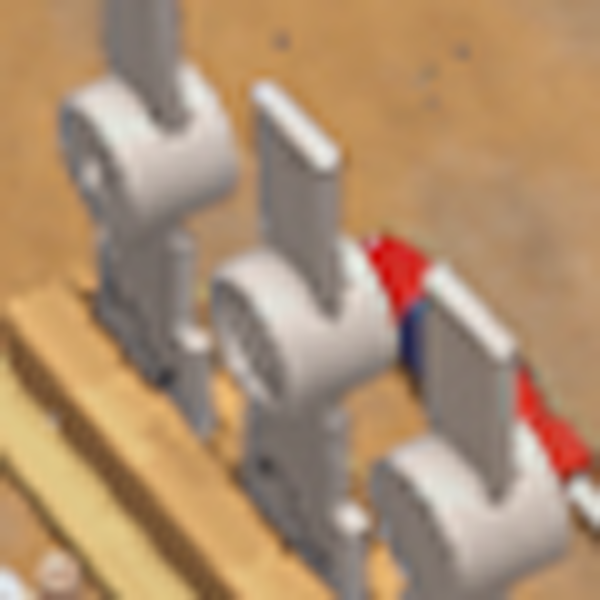

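```bash
python3 - <<'E'
from h import *
print(shift([491,-297,390],24.7),shift([491,-297,300],24.7))
E
```

```text
(array([-14.272, -15.823,  60.381]), np.float64(-0.2352)) (array([ -5.272, -15.823,  60.381]), np.float64(-0.2352))
```

Request:
move_arm(
  moves=[
    [[0, 0, 1.5], 0, -0.38],
    [[0, 0, 4], 0, -0.38],
    [[-4, 0, 6.5], 0, -0.38],
    [[-8, 0, 8], 0, -0.38],
    [[-12, 0, 10], 0, -0.38],
    [[-14.3, -1.3, 15], 0, -0.1],
    [[-14.3, -2.6, 20], -0.02, -0.1],
    [[-14.3, -3.9, 25], -0.05, -0.1],
    [[-14.3, -5.2, 30], -0.08, -0.1],
    [[-14.3, -7, 35], -0.11, -0.1],
    [[-14.3, -9, 40], -0.14, -0.1],
    [[-14.3, -11, 45], -0.17, -0.1],
    [[-14.3, -13, 50], -0.2, -0.1],
    [[-14.3, -15, 55], -0.22, -0.1],
    [[-14.3, -15.8, 60.4], -0.235, -0.1],
    [[-14.3, -15.8, 60.4], -0.235, -0.1],
    [[-14.3, -15.8, 60.4], -0.235, -0.1],
    [[-12, -15.8, 60.4], -0.235, -0.1],
    [[-9, -15.8, 60.4], -0.235, -0.1],
    [[-9, -15.8, 60.4], -0.235, -0.1],
  ],
)

```text
time_s: 9.02
ee_pos: [490.5, -295.3, 335.5]
ee_rot: [-150.3, 89.7, 144.5]
force: [-0.2, 0.7, -0.0]
gripper_width: 41.1
```

```bash
python3 - <<'E'
from h import *
commit([-9,-15.8,60.4],-0.235); st()
im=viewer.grab_frame("side"); crop("s",im,260,80,110,90,7,"s4.png"); crop("s",im,250,200,130,130,4.5,"s4r.png")
im=viewer.grab_frame("top"); crop("s",im,175,160,100,70,8,"t4.png")
E
```

```text
cmd [ 491.3 -297.1  337.3] 24.689799129083603
9.03 [ 490.5 -295.3  335.5] ya 24.79 tilt -1.0 F [-0.2  0.7 -0. ] w 41.1 q [-32.2  16.9  85.5   0.   77.9 -57. ]
```

View pics/t4.png

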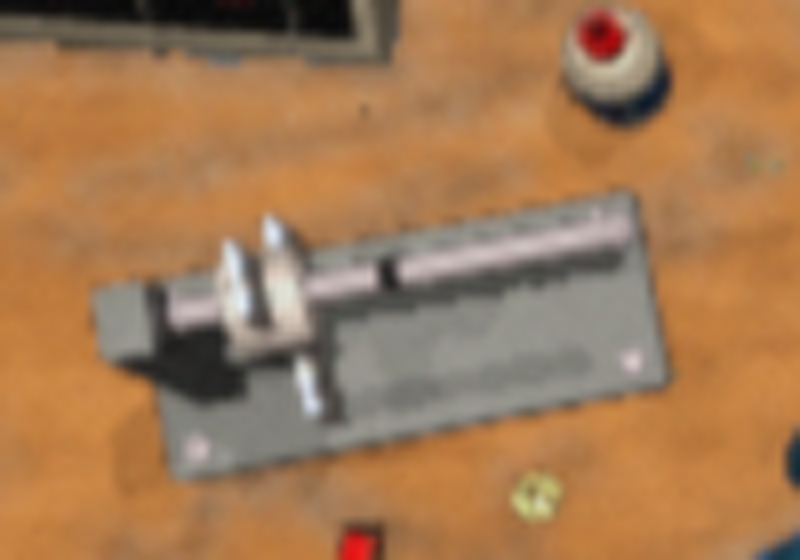

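View pics/s4.png

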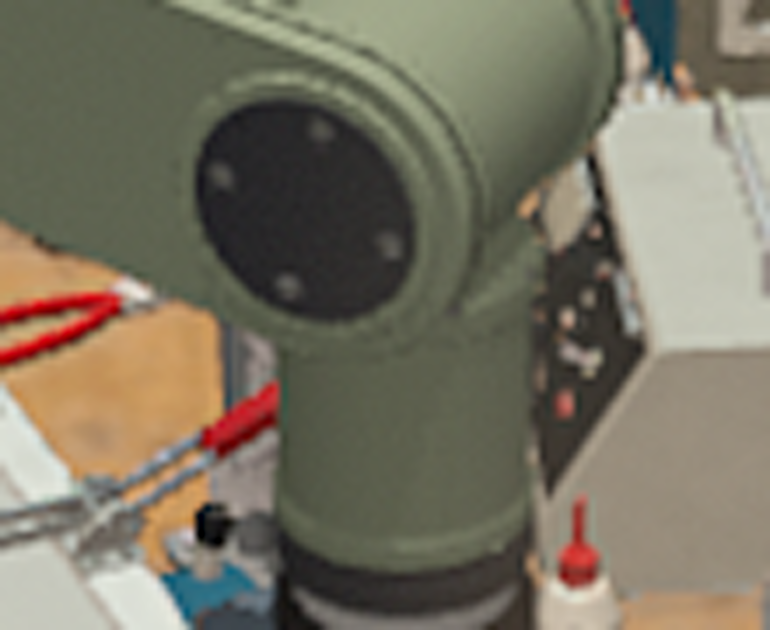

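View pics/s4r.png

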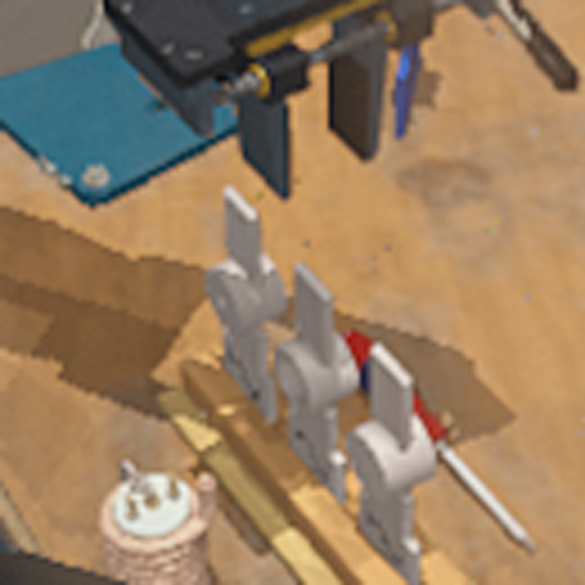

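```bash
python3 - <<'E'
from h import *
f0=cv2.imread("pics/t4.png"); out=[]
for s in (46,50):
    f=f0.copy()
    def dot(P,c): 
        q=(proj("top",P)[0]-(175,160))*8; cv2.circle(f,tuple(int(v) for v in q),2,c,-1)
    for e in (-15,15):
        for t in np.radians(np.arange(0,181,15)):
            dot([*rod(s+e,20*np.cos(t)),168+20*np.sin(t)],(0,255,0))
    for e in (-3,3):
        for l in (-15,15): dot([*rod(s+e,l),234],(255,0,0))
    for b in (46,54,-4,4): 
        for l in (-6,6): dot([*rod(b,l),175],(0,0,255))
    for l in (-42,42): dot([*rod(s,l),120],(255,255,0))
    out.append(f[150:450,50:450])
cv2.imwrite("pics/t4ov.png",np.hstack(out))
E
```

```text
(no output)
```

View pics/t4ov.png

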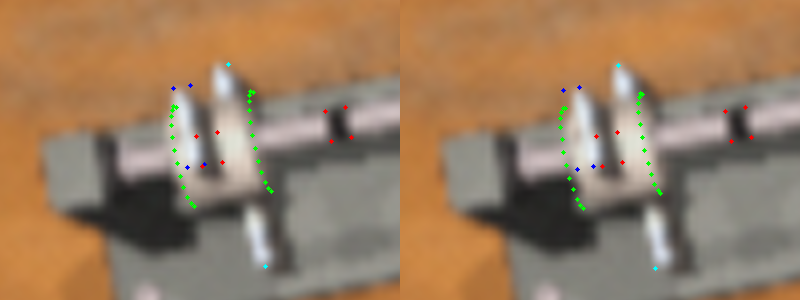

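```bash
python3 - <<'E'
from h import *
im=viewer.grab_frame("top"); x0,y0,w,h,k=194,182,26,36,15
np.save("t5.npy",im)
out=[]
for s in (44,47,50):
    f=cv2.cvtColor(cv2.resize(im[y0:y0+h,x0:x0+w],None,fx=k,fy=k,interpolation=cv2.INTER_CUBIC),cv2.COLOR_RGB2BGR)
    def pl(Ps,c): 
        q=(proj("top",np.array(Ps))-(x0,y0)+0.5)*k-0.5; cv2.polylines(f,[q.astype(int)],False,c,1)
    for e in (-15,15):
        pl([[*rod(s+e,20*np.cos(t)),168+20*np.sin(t)] for t in np.radians(np.arange(-30,211,10))],(0,255,0))
    pl([[*rod(s+e,l),234] for e,l in [(-3,-15),(3,-15),(3,15),(-3,15),(-3,-15)]],(255,0,0))
    pl([[*rod(s+3,-15),234],[*rod(s+3,-15),188]],(255,0,0))
    pl([[*rod(s+e,-42),z] for e,z in [(-3,120),(3,120)]],(255,255,0))
    f=cv2.resize(f,None,fx=.66,fy=.66,interpolation=cv2.INTER_AREA)
    out.append(f)
cv2.imwrite("pics/t5ov.png",np.hstack(out))
E
```

```text
(no output)
```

View pics/t5ov.png

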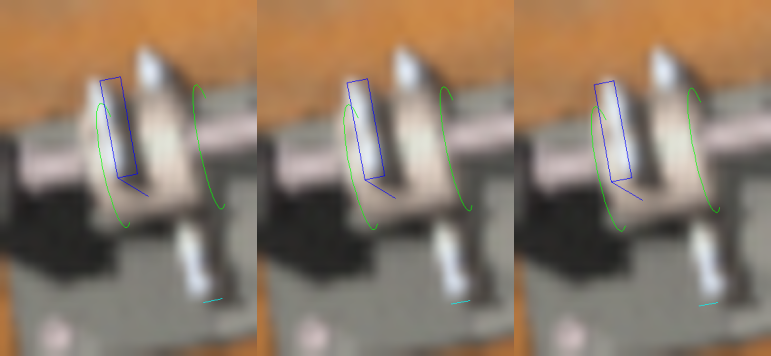

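```bash
python3 - <<'E'
from h import *
im=np.load("t5.npy").astype(np.float32).mean(2)
g0=cv2.cvtColor(cv2.imread("pics/top0.png"),cv2.COLOR_BGR2GRAY).astype(np.float32)
def prof(g,ss,lat,z):
    q=proj("top",np.array([[*rod(s,lat),z] for s in ss])).astype(np.float32); return cv2.remap(g,q[:,0].reshape(1,-1),q[:,1].reshape(1,-1),cv2.INTER_CUBIC)[0]
def avg(g,ss,lats,zf): return np.mean([prof(g,ss,l,zf(l)) for l in lats],0)
zr=lambda l:175+np.sqrt(max(36-l*l,0)); zb=lambda l:168+np.sqrt(400-l*l)
ss=np.arange(-12,13,1.); p=avg(g0,ss,[-2,-1,0,1,2],zr); print("outer0",np.round(p).astype(int)); w=p.max()-p; w[w<.4*w.max()]=0; print((w*ss).sum()/w.sum())
p=avg(im,ss,[-2,-1,0,1,2],zr);  w=p.max()-p; w[w<.4*w.max()]=0; print("outer now",(w*ss).sum()/w.sum())
ss=np.arange(38,63,1.); p=avg(g0,ss,[-2,-1,0,1,2],zr); w=p.max()-p; w[w<.4*w.max()]=0; print("inner0",(w*ss).sum()/w.sum())
ss=np.arange(20,76,2.)
for l in (-16,-14,-12): print(l,list(zip(ss.astype(int).tolist(),np.round(prof(im,ss,l,zb(l))).astype(int).tolist())))
print("tab",list(zip(ss.astype(int).tolist(),np.round(avg(im,ss,[0,4,8],lambda l:234)).astype(int).tolist())))
# lateral check of rod
for s in (-30,-60): 
    ll=np.arange(-14,15,1.); print("lat",s,np.round([prof(im,[s],l,zr(l))[0] for l in ll]).astype(int))
E
```

```text
outer0 [179 177 177 177 176 177 172 154 130 103  74  50  38  37  46  63  90 121
 147 170 181 179 177 178 178]
0.845054029366321
outer now 0.8303830396166055
inner0 50.485403136313955
-16 [(20, 123), (22, 120), (24, 101), (26, 81), (28, 78), (30, 82), (32, 99), (34, 126), (36, 145), (38, 147), (40, 151), (42, 154), (44, 153), (46, 148), (48, 140), (50, 134), (52, 134), (54, 138), (56, 141), (58, 142), (60, 139), (62, 136), (64, 118), (66, 88), (68, 55), (70, 37), (72, 38), (74, 39)]
-14 [(20, 100), (22, 96), (24, 83), (26, 76), (28, 81), (30, 89), (32, 114), (34, 147), (36, 168), (38, 178), (40, 175), (42, 174), (44, 162), (46, 148), (48, 137), (50, 133), (52, 138), (54, 147), (56, 156), (58, 158), (60, 155), (62, 136), (64, 100), (66, 64), (68, 42), (70, 37), (72, 37), (74, 40)]
-12 [(20, 81), (22, 81), (24, 77), (26, 77), (28, 84), (30, 94), (32, 118), (34, 154), (36, 181), (38, 190), (40, 186), (42, 183), (44, 163), (46, 134), (48, 113), (50, 108), (52, 121), (54, 140), (56, 158), (58, 165), (60, 167), (62, 138), (64, 90), (66, 56), (68, 39), (70, 38), (72, 36), (74, 37)]
tab [(20, 103), (22, 89), (24, 100), (26, 126), (28, 153), (30, 174), (32, 182), (34, 179), (36, 169), (38, 135), (40, 94), (42, 85), (44, 111), (46, 171), (48, 218), (50, 214), (52, 186), (54, 169), (56, 148), (58, 132), (60, 128), (62, 124), (64, 126), (66, 130), (68, 135), (70, 136), (72, 132), (74, 111)]
lat -30 [107  96  86  79  76  77  81  84  91 113 129 145 163 175 182 187 188 186
 180 173 170 161 152 148 148 146 142 139 134]
lat -60 [110  99  89  80  76  76  80  85  91 111 131 148 165 178 183 187 186 183
 176 168 164 155 148 142 143 145 143 141 137]
```

Request:
move_arm(
  moves=[
    [[2, 0, 0], 0, -0.1],
    [[5, 0, 0], 0, -0.1],
    [[8, 0, 0], 0, -0.1],
    [[10, 0, 0], 0, -0.1],
    [[10.7, 0, 0], 0, -0.1],
    [[10.7, 0, 0], 0, -0.1],
    [[10.7, 0, 0], 0, -0.1],
  ],
)

```text
time_s: 10.05
ee_pos: [491.9, -297.4, 231.6]
ee_rot: [34.9, 89.9, -30.4]
force: [-0.7, -0.5, 0.2]
gripper_width: 41.4
```

```bash
python3 - <<'E'
from h import *
commit([10.7,0,0],0); st()
im=viewer.grab_frame("side"); crop("s",im,270,220,100,90,7,"s6.png")
im=viewer.grab_frame("top"); crop("s",im,350,150,110,90,6,"t6.png")
E
```

```text
cmd [ 491.3 -297.1  230.3] 24.689799129083603
10.05 [ 491.9 -297.4  231.6] ya 24.7 tilt -1.0 F [-0.7 -0.5  0.2] w 41.4 q [-32.3  20.8  95.1   0.   64.  -57. ]
```

View pics/s6.png

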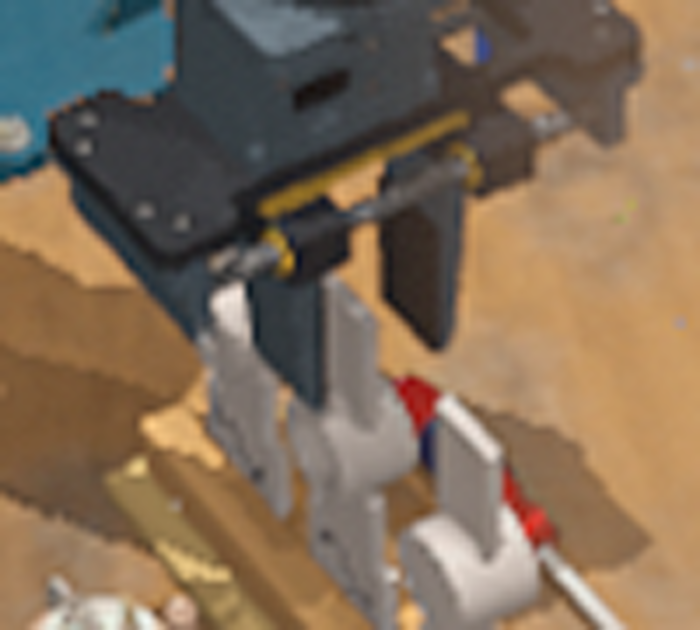

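View pics/t6.png

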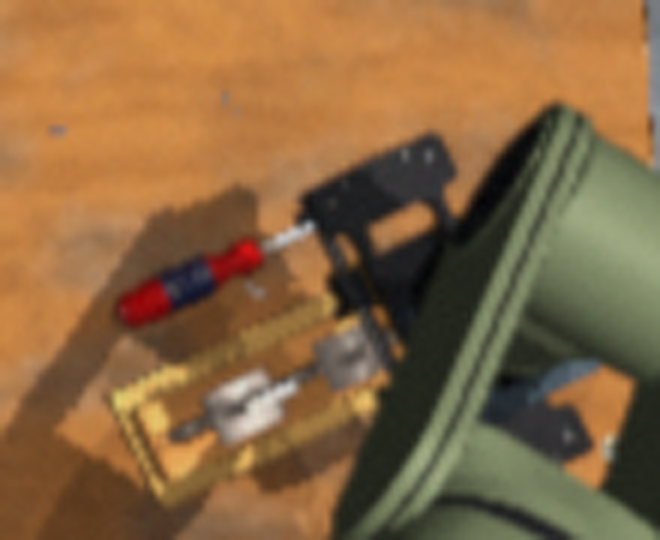

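Request:
move_arm(
  moves=[
    [[10.7, 0, 0], 0, -0.4],
    [[0, 0, 0], 0, -1],
  ],
  force=25,
)

```text
time_s: 10.4
ee_pos: [485.2, -292.2, 215.2]
ee_rot: [-151.2, 88.1, 143.5]
force: [2.8, 0.3, -1.9]
gripper_width: 29.8
```

```bash
python3 - <<'E'
from h import *
st()
im=viewer.grab_frame("side"); crop("s",im,250,200,130,110,6,"s7.png")
im=viewer.grab_frame("top"); crop("s",im,350,150,110,90,6,"t7.png"); st()
E
```

```text
10.4 [ 485.2 -292.2  215.2] ya 24.66 tilt -0.9994 F [ 2.8  0.3 -1.9] w 29.8 q [-32.3  21.7  96.3   0.2  64.  -57. ]
10.5 [ 493.5 -298.3  233.6] ya 24.71 tilt -1.0 F [ 1.7 -0.7  0.3] w 29.9 q [-32.3  20.7  94.9   0.   64.  -57. ]
```

View pics/s7.png

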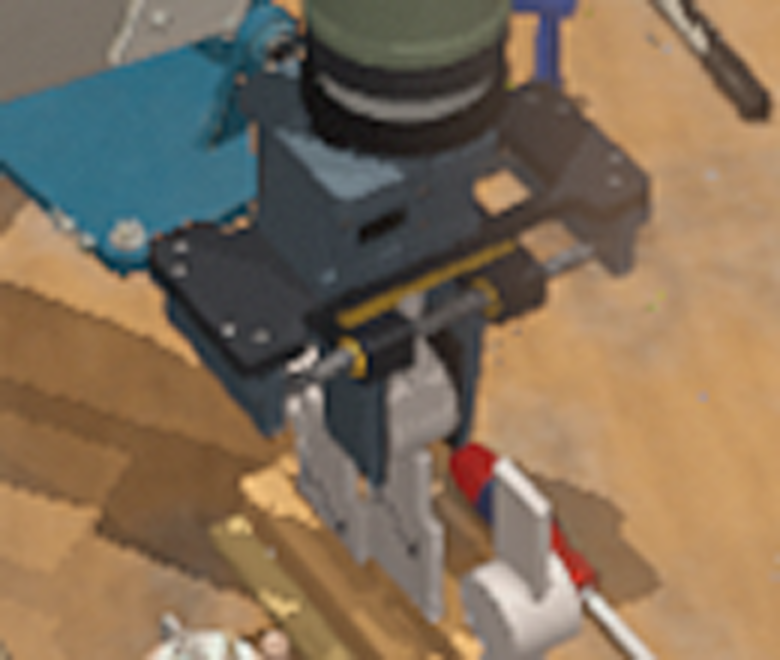

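View pics/t7.png

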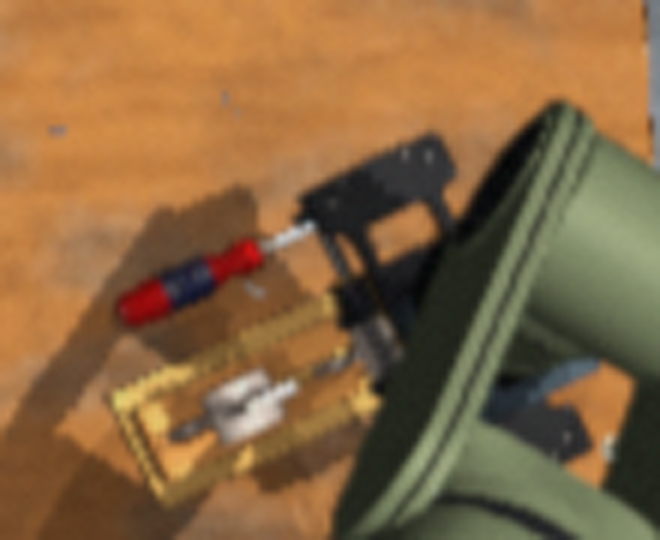

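```bash
python3 - <<'E'
from h import *
np.set_printoptions(suppress=True,precision=1)
im=viewer.grab_frame("side"); st()
f=cv2.cvtColor(cv2.resize(im[220:320,280:360],None,fx=7,fy=7,interpolation=cv2.INTER_CUBIC),cv2.COLOR_RGB2BGR)
a=np.radians(24.7); X=np.array([np.cos(a),np.sin(a)]);Y=np.array([-X[1],X[0]]); c=np.array([491,-297.])
out=[]
for z in (150,158):
    g=f.copy()
    def pl(Ps,col):
        q=((proj("side",np.array(Ps))-(280,220))+.5)*7-.5; cv2.polylines(g,[q.astype(int)],False,col,1)
    for e in (-15,15): pl([[*(c+X*e+Y*20*np.cos(t)),z+20*np.sin(t)] for t in np.radians(np.arange(0,361,10))],(0,255,0))
    for e in (-3,3): pl([[*(c+X*e+Y*y),z+zz] for y,zz in [(-25,-20),(-25,-100),(25,-100)]],(255,0,0))
    pl([[*(c+X*e+Y*y),36] for e,y in [(-3.7,-115),(-3.7,115)]],(0,0,255))
    out.append(cv2.resize(g,None,fx=.7,fy=.7,interpolation=cv2.INTER_AREA))
cv2.imwrite("pics/s8.png",np.hstack(out))
E
```

```text
10.55 [ 492.9 -298.1  232.7] ya 24.7 tilt -1.0 F [ 0.5 -0.2 -1. ] w 30.2 q [-32.3  20.7  95.   -0.   63.9 -57. ]
```

View pics/s8.png

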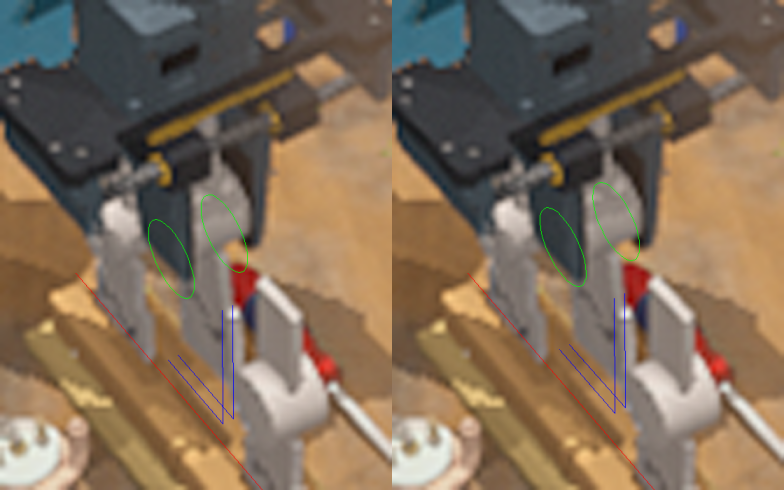

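```bash
python3 - <<'E'
from h import *
im=viewer.grab_frame("side"); crop("s",im,292,238,56,72,10,"s9.png")
E
```

```text
(no output)
```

View pics/s9.png

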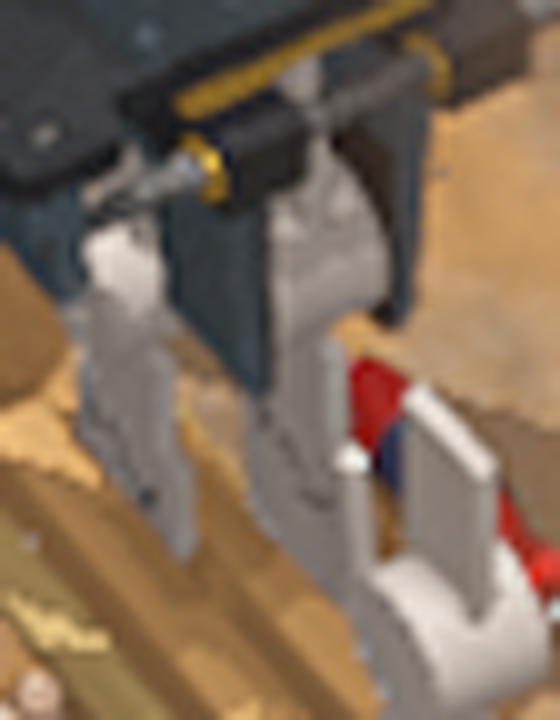

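Request:
move_arm(
  moves=[
    [[-1, 0, 0], 0, -1],
    [[-3, 0, 0], 0, -1],
    [[-5, 0, 0], 0, -1],
    [[-6, 0, 0], 0, -1],
    [[-6, 0, 0], 0, -1],
    [[-6, 0, 0], 0, -1],
  ],
)

```text
time_s: 11.35
ee_pos: [490.9, -296.9, 289.4]
ee_rot: [-149.0, 89.9, 145.7]
force: [0.3, -0.3, -1.3]
gripper_width: 29.9
```

```bash
python3 - <<'E'
from h import *
commit([-6,0,0],0); st()
im=viewer.grab_frame("side"); np.save("s10.npy",im); crop("s",im,280,200,70,100,8,"s10.png"); st()
E
```

```text
cmd [ 491.3 -297.1  290.3] 24.689799129083603
11.35 [ 490.9 -296.9  289.4] ya 24.69 tilt -1.0 F [ 0.3 -0.3 -1.3] w 29.9 q [-32.3  18.3  90.    0.   71.7 -57. ]
11.4 [ 490.9 -296.9  289.3] ya 24.69 tilt -1.0 F [ 0.3  0.6 -1.4] w 29.9 q [-32.3  18.4  90.    0.   71.7 -57. ]
```

View pics/s10.png

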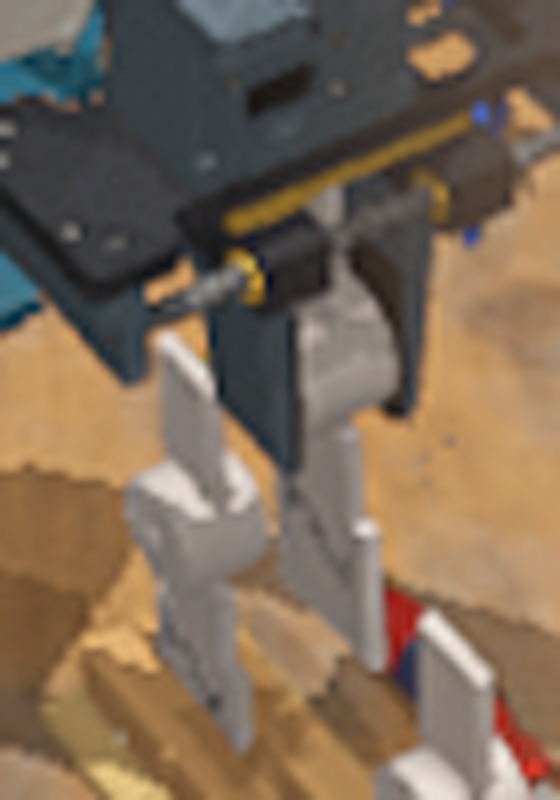

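```bash
python3 - <<'E'
from h import *
from scipy.optimize import least_squares
np.set_printoptions(suppress=True,precision=2)
a=np.radians(24.7); X=np.array([np.cos(a),np.sin(a)]);Y=np.array([-X[1],X[0]]); c=np.array([490.9,-296.9])
px=lambda u,v:((u+.5)/8-.5+280,(v+.5)/8-.5+200)
obs=np.array([px(285,585),px(370,668)])
def P(y,z,q,e):  # local plate y,z -> world
    zo,yo,r=q; yy=y*np.cos(r)-z*np.sin(r)+yo; zz=y*np.sin(r)+z*np.cos(r)+zo
    return [*(c+X*e+Y*yy),zz]
def res(q): return (proj("side",np.array([P(25,-100,q,-3),P(-25,-100,q,-3)]))-obs).ravel()
r=least_squares(res,[220,0,0]); print(r.x,np.degrees(r.x[2]),r.fun)
im=np.load("s10.npy")
f=cv2.cvtColor(cv2.resize(im[200:300,280:350],None,fx=8,fy=8,interpolation=cv2.INTER_CUBIC),cv2.COLOR_RGB2BGR)
out=[]
for q in (r.x,[224,0,0]):
    g=f.copy()
    def pl(Ps,col):
        qq=((proj("side",np.array(Ps))-(280,200))+.5)*8-.5; cv2.polylines(g,[qq.astype(int)],False,col,1)
    for e in (-15,15): pl([P(20*np.cos(t),20*np.sin(t),q,e) for t in np.radians(np.arange(0,361,10))],(0,255,0))
    for e in (-3,3): pl([P(y,z,q,e) for y,z in [(-25,-20),(-25,-100),(25,-100),(25,-20)]],(255,0,0))
    out.append(cv2.resize(g,None,fx=.7,fy=.7,interpolation=cv2.INTER_AREA))
cv2.imwrite("pics/s10ov.png",np.hstack(out))
E
```

```text
[229.33  10.42  -0.17] -9.627950395343902 [-0.49  0.07  0.45 -0.06]
```

View pics/s10ov.png

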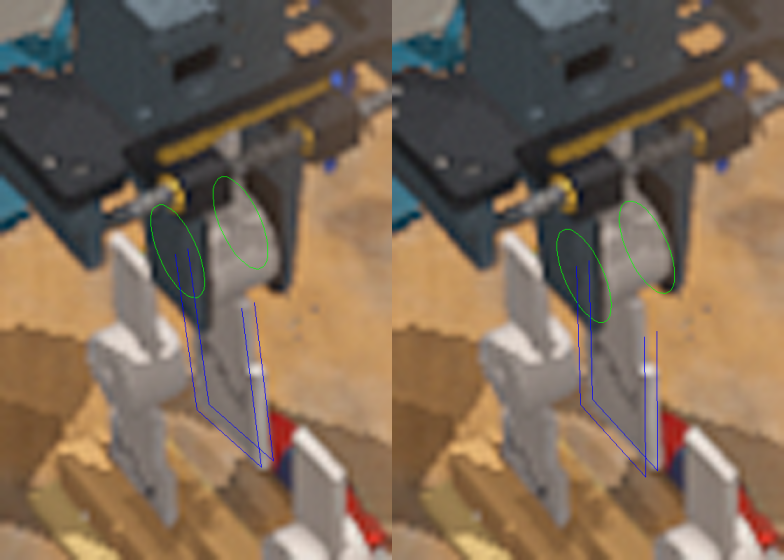

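```bash
python3 - <<'E'
from h import *
print(shift([620,-120,370],101.2)); print(proj("top",[[620,-120,0],[620,-120,170]]))
E
```

```text
(array([ -7.972,  19.096, -10.717]), np.float64(-1.3354))
[[351.63120038 176.71744567]
 [359.17432379 167.2931751 ]]
```

Request:
move_arm(
  moves=[
    [[-3, 0, 0], 0, -1],
    [[-6, 0, 0], 0, -1],
    [[-8, 0, 0], 0, -1],
    [[-8, 2, -1], -0.1, -1],
    [[-8, 4, -2.2], -0.25, -1],
    [[-8, 6, -3.4], -0.4, -1],
    [[-8, 8, -4.5], -0.55, -1],
    [[-8, 10, -5.6], -0.7, -1],
    [[-8, 12, -6.7], -0.85, -1],
    [[-8, 14, -7.8], -1, -1],
    [[-8, 16, -9], -1.12, -1],
    [[-8, 18, -10.1], -1.24, -1],
    [[-8, 19.1, -10.7], -1.335, -1],
    [[-8, 19.1, -10.7], -1.335, -1],
    [[-8, 19.1, -10.7], -1.335, -1],
  ],
)

```text
time_s: 13.28
ee_pos: [619.8, -120.5, 369.7]
ee_rot: [170.2, 89.9, -178.7]
force: [0.3, -0.6, -1.6]
gripper_width: 30.1
```

```bash
python3 - <<'E'
from h import *
commit([-8,19.1,-10.7],-1.335); st()
im=viewer.grab_frame("side"); np.save("s11.npy",im); crop("s",im,290,90,110,150,5,"s11.png"); 
im=viewer.grab_frame("top"); crop("s",im,300,130,160,110,5,"t11.png"); st()
E
```

```text
cmd [ 620.1 -120.1  370.3] 101.1796647790485
13.28 [ 619.8 -120.5  369.7] ya 101.1 tilt -1.0 F [ 0.3 -0.6 -1.6] w 30.1 q [ -12.    21.7   73.6   -0.    84.8 -113.1]
13.38 [ 619.8 -120.7  370.1] ya 101.1 tilt -1.0 F [-0.9 -0.7 -1.7] w 29.8 q [ -12.1   21.7   73.5   -0.    84.8 -113.2]
```

View pics/s11.png

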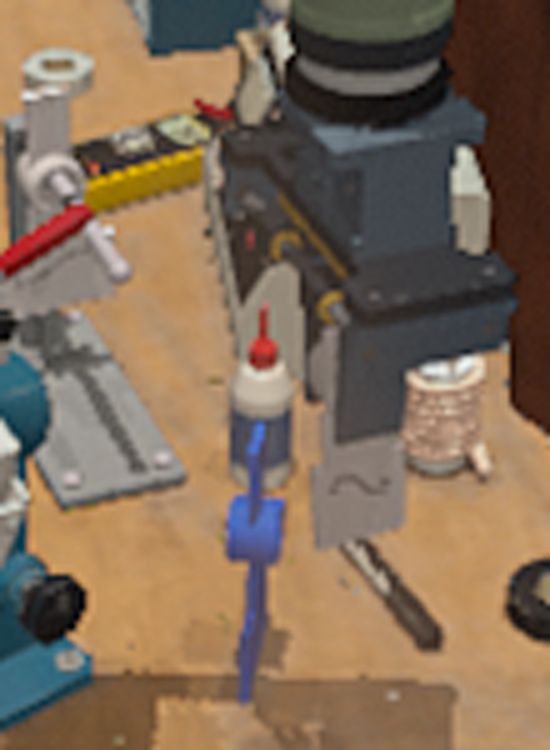

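View pics/t11.png

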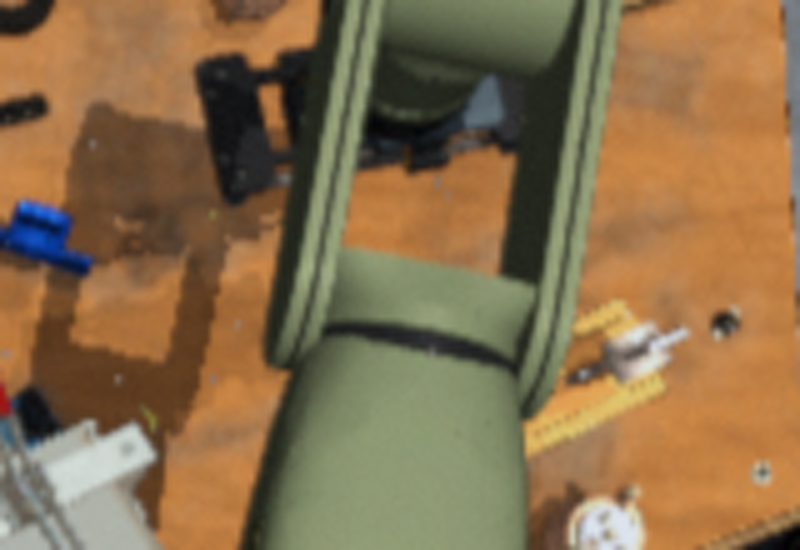

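```bash
python3 - <<'E'
from h import *
from scipy.optimize import least_squares
np.set_printoptions(suppress=True,precision=2)
a=np.radians(101.1); N=np.array([np.cos(a),np.sin(a)]);L=np.array([N[1],-N[0]]); c=np.array([619.8,-120.7])
im=np.load("s11.npy")
x0,y0,k=345,150,14
f=cv2.cvtColor(cv2.resize(im[y0:y0+55,x0:x0+35],None,fx=k,fy=k,interpolation=cv2.INTER_CUBIC),cv2.COLOR_RGB2BGR)
px=lambda u,v:((u+.5)/5-.5+290,(v+.5)/5-.5+90)
obs=np.array([px(315,548),px(403,524)])
def P(y,z,q,e):
    zo,yo,r=q; return [*(c+N*e+L*(y*np.cos(r)-z*np.sin(r)+yo)),y*np.sin(r)+z*np.cos(r)+zo]
r=least_squares(lambda q:(proj("side",np.array([P(-25,-100,q,-3),P(25,-100,q,-3)]))-obs).ravel(),[304,0,0]); print(r.x,np.degrees(r.x[2]),r.fun)
out=[]
for q in ([304,0,0],r.x):
    g=f.copy()
    def pl(Ps,col):
        qq=((proj("side",np.array(Ps))-(x0,y0))+.5)*k-.5; cv2.polylines(g,[qq.astype(int)],False,col,1)
    for e in (-3,3): pl([P(y,z,q,e) for y,z in [(-25,-20),(-25,-100),(25,-100),(25,-20)]],(255,0,0))
    out.append(cv2.resize(g,None,fx=.75,fy=.75,interpolation=cv2.INTER_AREA))
cv2.imwrite("pics/s11ov.png",np.hstack(out))
print(shift([620,-120,185],101.2))
E
```

```text
[315.68   0.68   0.04] 2.2147168911682247 [-0.27  0.    0.27  0.  ]
(array([18.53,  0.02, -0.01]), np.float64(-0.0004))
```

View pics/s11ov.png

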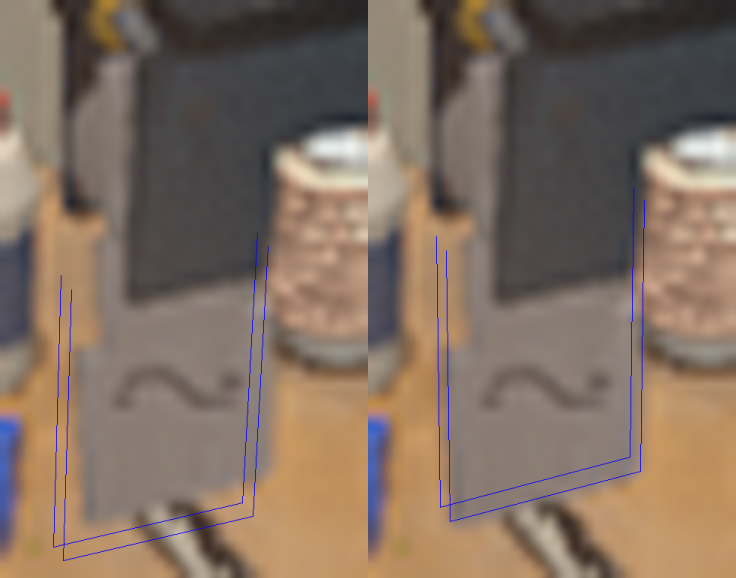

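Request:
move_arm(
  moves=[
    [[4, 0, 0], 0, -1],
    [[8, 0, 0], 0, -1],
    [[12, 0, 0], 0, -1],
    [[16, 0, 0], 0, -1],
    [[18.5, 0, 0], 0, -1],
    [[20, 0, 0], 0, -1],
    [[20.3, 0, 0], 0, -1],
    [[20.3, 0, 0], 0, -1],
    [[20.3, 0, 0], 0, -1],
  ],
  force=10,
)

```text
time_s: 14.5
ee_pos: [620.7, -120.2, 168.5]
ee_rot: [-21.2, 89.9, -10.0]
force: [0.6, -0.2, -1.7]
gripper_width: 29.5
```

```bash
python3 - <<'E'
from h import *
commit([20.3,0,0],0); st()
im=viewer.grab_frame("side"); np.save("s12.npy",im); crop("s",im,310,130,80,80,9,"s12.png"); st()
E
```

```text
cmd [ 620.1 -120.1  167.3] 101.1796647790485
14.5 [ 620.7 -120.2  168.5] ya 101.18 tilt -1.0 F [ 0.6 -0.2 -1.7] w 29.5 q [ -12.    28.8   91.7    0.    59.4 -113.2]
14.55 [ 620.7 -120.2  168.4] ya 101.18 tilt -1.0 F [ 0.4 -0.4 -1.1] w 29.8 q [ -12.    28.8   91.7    0.    59.4 -113.2]
```

View pics/s12.png

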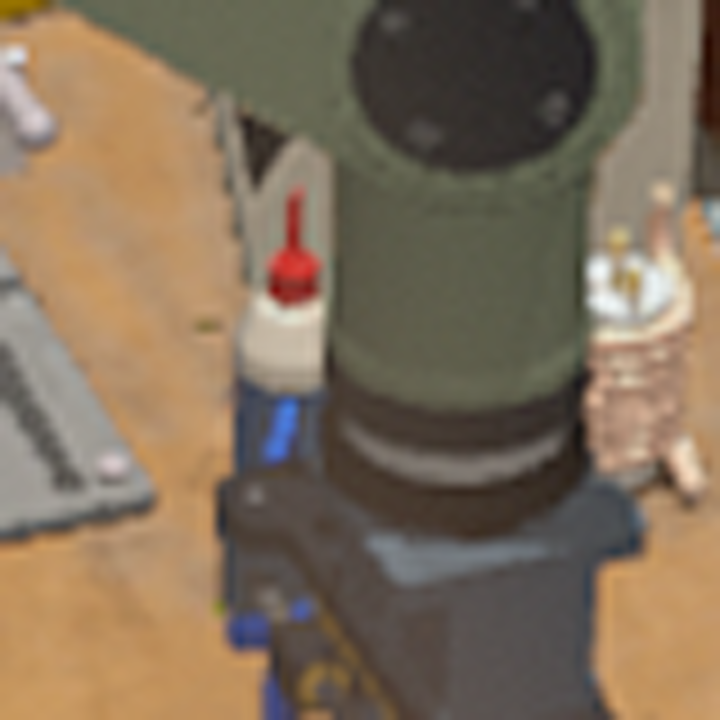

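Request:
move_arm(
  moves=[
    [[0.2, 0, 0], 0, -1],
    [[0.4, 0, 0], 0, -1],
    [[0.6, 0, 0], 0, -1],
    [[0.6, 0, 0], 0, -1],
  ],
)

```text
time_s: 15.05
ee_pos: [620.0, -120.1, 160.9]
ee_rot: [147.5, 90.0, 158.7]
force: [-0.6, -0.2, -0.2]
gripper_width: 29.8
```

Request:
move_arm(
  moves=[
    [[0.2, 0, 0], 0, -1],
    [[0.4, 0, 0], 0, -1],
    [[0.4, 0, 0], 0, -1],
  ],
)

```text
time_s: 15.42
ee_pos: [620.2, -120.1, 157.1]
ee_rot: [110.6, 90.0, 121.8]
force: [-0.6, -0.2, -2.4]
gripper_width: 29.6
```

Request:
move_arm(
  moves=[
    [[0.15, 0, 0], 0, -1],
    [[0.3, 0, 0], 0, -1],
    [[0.3, 0, 0], 0, -1],
  ],
)

```text
time_s: 15.8
ee_pos: [621.3, -120.0, 156.2]
ee_rot: [-9.8, 89.8, 1.4]
force: [0.0, 1.6, 6.7]
gripper_width: 29.7
```

Request:
move_arm(
  moves=[
    [[0.15, 0, 0], 0, -1],
    [[0.3, 0, 0], 0, -1],
    [[0.3, 0, 0], 0, -1],
  ],
)

```text
time_s: 16.18
ee_pos: [622.7, -119.7, 154.6]
ee_rot: [-8.5, 89.5, 2.6]
force: [1.5, 1.9, 11.6]
gripper_width: 29.9
```

Request:
move_arm(
  moves=[
    [[-0.3, 0, 0], 0, -1],
    [[-0.5, 0, 0], 0, -0.28],
    [[-0.5, 0, 0], 0, -0.28],
    [[-0.5, 0, 0], 0, -0.28],
    [[-1.2, 0, 0], 0, -0.28],
    [[-2, 0, 0], 0, -0.28],
    [[-3, 0, 0], 0, -0.28],
    [[-4, 0, 0], 0, -0.28],
    [[-5, 0, 0], 0, -0.28],
    [[-6, 0, 0], 0, -0.28],
    [[-6.8, 0, 0], 0, -0.28],
    [[-7, 0, 0], 0, -0.5],
    [[-7, 0, 0], 0, -0.7],
    [[-7, 0, 0], 0, -0.7],
  ],
)

```text
time_s: 17.92
ee_pos: [619.9, -120.1, 220.8]
ee_rot: [152.7, 89.9, 163.9]
force: [-0.1, 0.2, -0.0]
gripper_width: 14.0
```

```bash
python3 - <<'E'
from h import *
commit([.6+.4+.3+.3-7,0,0],0); st()
im=viewer.grab_frame("side"); np.save("s13.npy",im); crop("s",im,310,130,80,110,7,"s13.png"); st()
E
```

```text
cmd [ 620.1 -120.1  221.3] 101.1796647790485
17.93 [ 619.9 -120.1  220.8] ya 101.18 tilt -1.0 F [-0.1  0.2 -0. ] w 14.0 q [ -12.    26.2   87.9    0.    66.  -113.2]
17.98 [ 620.  -120.   220.7] ya 101.19 tilt -1.0 F [0.9 1.1 0.2] w 13.5 q [ -12.    26.2   87.9    0.    66.  -113.2]
```

View pics/s13.png

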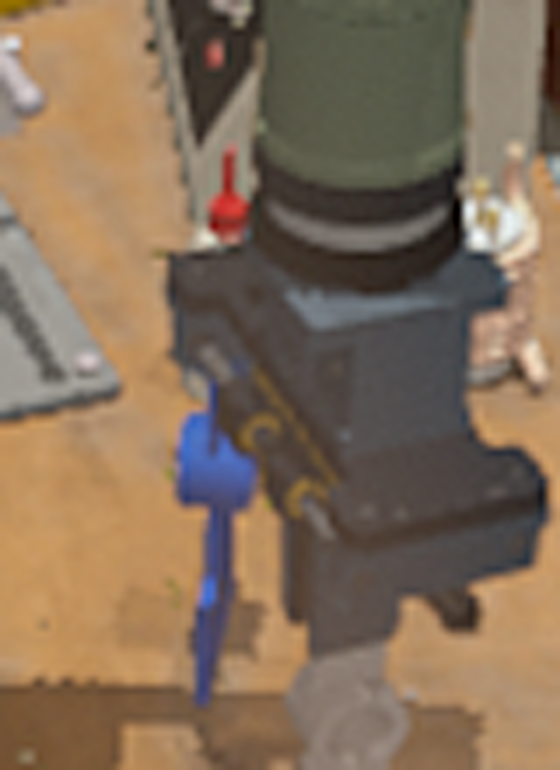

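Request:
move_arm(
  moves=[
    [[0, 0, 0], 0, -0.8],
    [[0, 0, 0], 0, -1],
    [[0, 0, 0], 0, -1],
    [[0, 0, 0], 0, -1],
    [[-1, 0, 0], 0, -1],
    [[-4, 0, 0], 0, -1],
    [[-8, 0, 0], 0, -1],
    [[-12, 0, 0], 0, -1],
    [[-15, 0, 0], 0, -1],
    [[-15, 0, 0], 0, -1],
    [[-15, 0, 0], 0, -1],
  ],
  force=30,
)

```text
time_s: 19.35
ee_pos: [619.7, -120.0, 369.9]
ee_rot: [154.7, 89.9, 165.9]
force: [-0.2, 0.3, -0.4]
gripper_width: 5.9
```

```bash
python3 - <<'E'
from h import *
commit([-15,0,0],0); st()
im=viewer.grab_frame("side"); np.save("s14.npy",im); crop("s",im,320,90,70,100,7,"s14.png"); st()
E
```

```text
cmd [ 620.1 -120.1  371.3] 101.1796647790485
19.35 [ 619.7 -120.   369.9] ya 101.18 tilt -1.0 F [-0.2  0.3 -0.4] w 5.9 q [ -12.    21.7   73.5    0.    84.9 -113.2]
19.4 [ 619.6 -120.   369.4] ya 101.18 tilt -1.0 F [-0.2 -0.8 -1.4] w 5.8 q [ -12.    21.7   73.6    0.    84.9 -113.2]
```

View pics/s14.png

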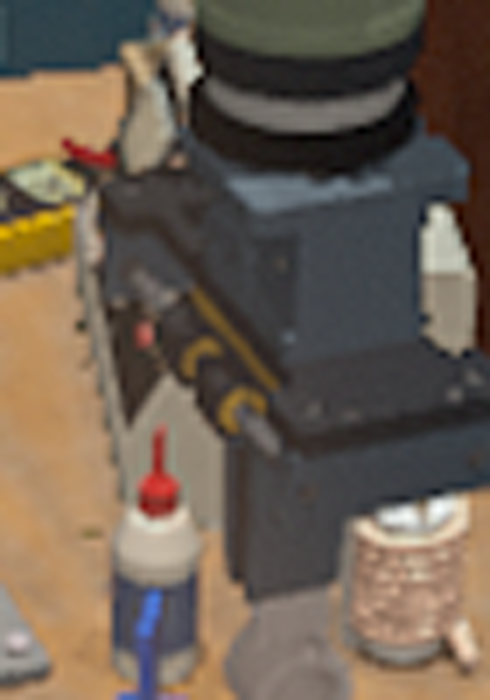

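```bash
python3 - <<'E'
from h import *
from scipy.optimize import least_squares
np.set_printoptions(suppress=True,precision=2)
a=np.radians(101.18); N=np.array([np.cos(a),np.sin(a)]);L=np.array([N[1],-N[0]]); c=np.array([619.6,-120.])
im=np.load("s14.npy")
x0,y0,k=340,165,9
f=cv2.cvtColor(cv2.resize(im[y0:y0+66,x0:x0+44],None,fx=k,fy=k,interpolation=cv2.INTER_CUBIC),cv2.COLOR_RGB2BGR)
out=[f]
def P(y,z,q,e): 
    zo,yo=q; return [*(c+N*e+L*(y+yo)),z+zo]
for q in ([369.6-120.8,0],):
    g=f.copy()
    def pl(Ps,col):
        qq=((proj("side",np.array(Ps))-(x0,y0))+.5)*k-.5; cv2.polylines(g,[qq.astype(int)],False,col,1)
    pl([P(y,z,q,-3) for y,z in [(-25,-20),(-25,-100),(25,-100),(25,-20)]],(255,0,0))
    for r in (13,20): pl([P(r*np.cos(t),r*np.sin(t),q,-15) for t in np.radians(np.arange(0,361,10))],(0,255,0))
    out.append(g)
cv2.imwrite("pics/s14ov.png",np.hstack(out))
E
```

```text
(no output)
```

View pics/s14ov.png

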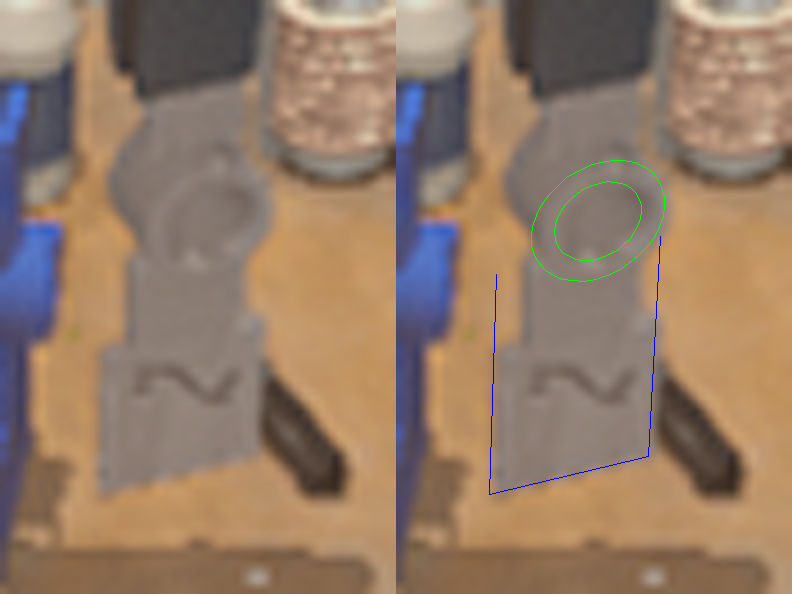

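```bash
python3 - <<'E'
from h import *
print(rod(-124.4)); print(shift([*rod(-124.4),450],101.2)); print(shift([*rod(-124.4),330],101.2)); print(shift([620,-120,450],101.2))
E
```

```text
[555.86275329 186.96917867]
(array([-7.872, 31.374, -0.348]), np.float64(-0.0004))
(array([ 4.128, 31.374, -0.348]), np.float64(-0.0004))
(array([-7.872,  0.016, -0.008]), np.float64(-0.0004))
```

Request:
move_arm(
  moves=[
    [[-4, 0, 0], 0, -1],
    [[-7.9, 1, 0.5], 0, -1],
    [[-7.9, 4.5, 1.5], 0, -1],
    [[-7.9, 8.5, 2], 0, -1],
    [[-7.9, 12.5, 2], 0, -1],
    [[-7.9, 16.5, 2], 0, -1],
    [[-7.9, 20.5, 2], 0, -1],
    [[-7.9, 24.5, 1.5], 0, -1],
    [[-7.9, 28, 0.6], 0, -1],
    [[-7.9, 30.5, -0.1], 0, -1],
    [[-7.9, 31.4, -0.3], 0, -1],
    [[-7.9, 31.4, -0.3], 0, -1],
    [[-4, 31.4, -0.3], 0, -1],
    [[0, 31.4, -0.3], 0, -1],
    [[3, 31.4, -0.3], 0, -1],
    [[4.1, 31.4, -0.3], 0, -1],
    [[4.1, 31.4, -0.3], 0, -1],
    [[4.1, 31.4, -0.3], 0, -1],
  ],
)

```text
time_s: 21.65
ee_pos: [557.1, 187.2, 331.8]
ee_rot: [4.6, 89.8, 15.7]
force: [0.9, 0.2, -1.0]
gripper_width: 5.8
```

```bash
python3 - <<'E'
from h import *
commit([4.1,31.4,-.3],0); st()
im=viewer.grab_frame("side"); np.save("s15.npy",im); crop("s",im,270,80,90,90,7,"s15.png"); 
im=viewer.grab_frame("top"); crop("s",im,190,140,110,90,7,"t15.png");st()
E
```

```text
cmd [556.3 187.3 330.3] 101.1796647790485
21.65 [557.1 187.2 331.8] ya 101.16 tilt -1.0 F [ 0.9  0.2 -1. ] w 5.8 q [ 17.5  18.2  84.1  -0.   77.5 -83.7]
21.75 [556.8 187.4 331.7] ya 101.18 tilt -1.0 F [ 0.3  0.8 -1.4] w 5.7 q [ 17.5  18.2  84.1  -0.   77.5 -83.7]
```

View pics/s15.png

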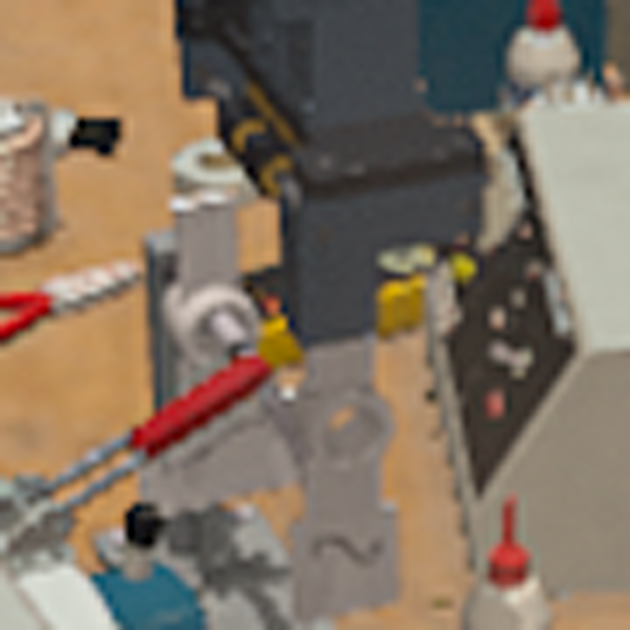

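View pics/t15.png

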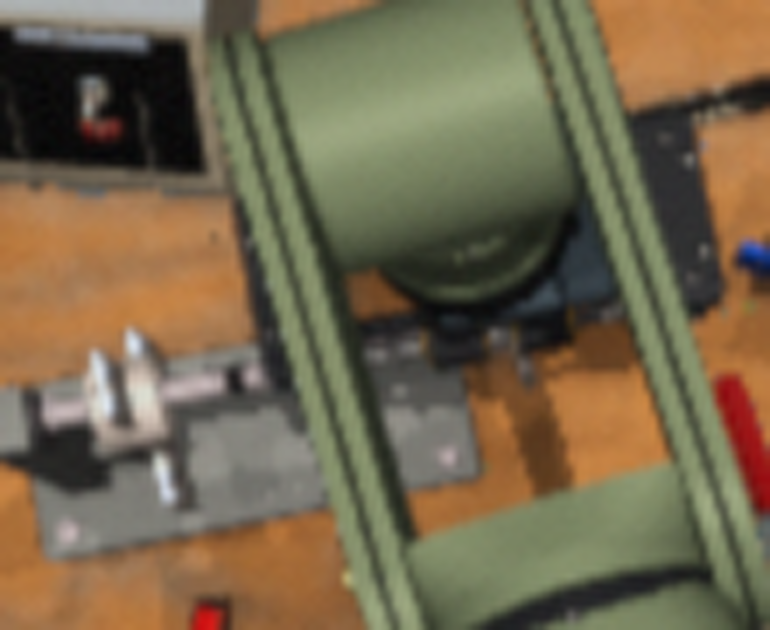

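```bash
python3 - <<'E'
from h import *
im=np.load("s14.npy"); x0,y0,k=295,115,14
f=cv2.cvtColor(cv2.resize(im[y0:y0+40,x0:x0+40],None,fx=k,fy=k,interpolation=cv2.INTER_CUBIC),cv2.COLOR_RGB2BGR)
N=np.array([*U,0]); L=np.array([U[1],-U[0],0]); Z=np.array([0,0,1.])
def circ(f,c,r,col,x0,y0,k):
    q=(proj("side",np.array([c+r*np.cos(t)*L+r*np.sin(t)*Z for t in np.linspace(0,6.3,30)]))-(x0,y0)+.5)*k-.5; cv2.polylines(f,[q.astype(int)],False,col,1)
b=np.r_[rod(-89.4),175]; circ(f,b,7.5,(0,255,0),x0,y0,k); circ(f,np.r_[rod(-60),175],6,(255,0,0),x0,y0,k)
im=np.load("s15.npy"); x1,y1=300,115
g=cv2.cvtColor(cv2.resize(im[y1:y1+40,x1:x1+40],None,fx=k,fy=k,interpolation=cv2.INTER_CUBIC),cv2.COLOR_RGB2BGR)
c=np.array([556.8,187.4,331.7-120.8])
for e in (-15,15): circ(g,c+N*e,13,(0,255,0),x1,y1,k)
circ(g,c-N*15,20,(0,255,0),x1,y1,k)
cv2.imwrite("pics/cmp15.png",cv2.resize(np.hstack([f,g]),None,fx=.7,fy=.7))
E
```

```text
(no output)
```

View pics/cmp15.png

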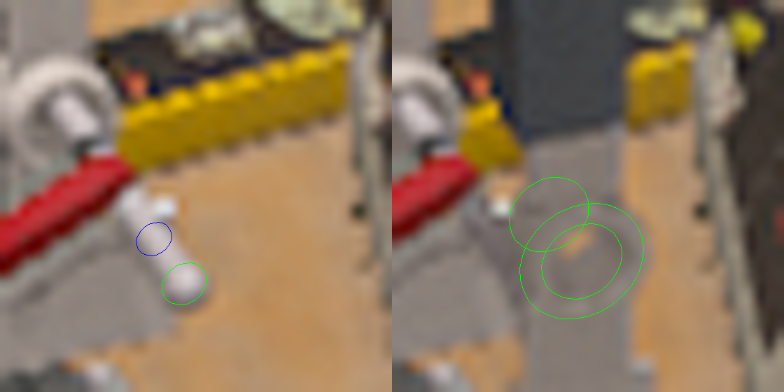

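Request:
move_arm(
  moves=[
    [[1, 0, 0], 0, -1],
    [[2, 0, 0], 0, -1],
    [[3, 0, 0], 0, -1],
    [[3.4, 0, 0], 0, -1],
    [[3.4, 0, 0], 0, -1],
    [[3.4, 0, 0], 0, -1],
    [[3.4, 0.4, 0], 0, -1],
    [[3.4, 0.8, 0], 0, -1],
    [[3.4, 1.2, 0], 0, -1],
    [[3.4, 1.6, 0], 0, -1],
    [[3.4, 2, 0], 0, -1],
    [[3.4, 2.4, 0], 0, -1],
    [[3.4, 2.8, 0], 0, -1],
    [[3.4, 2.8, 0], 0, -1],
  ],
)

```text
time_s: 23.5
ee_pos: [550.8, 215.1, 296.2]
ee_rot: [49.8, 90.0, 61.0]
force: [0.0, 0.1, -1.1]
gripper_width: 5.8
```

```bash
python3 - <<'E'
from h import *
commit([3.4,2.8,0],0); st()
im=viewer.grab_frame("side"); np.save("s16.npy",im); crop("s",im,285,95,60,60,11,"s16.png"); st()
E
```

```text
cmd [550.9 214.8 296.3] 101.1796647790485
23.5 [550.8 215.1 296.2] ya 101.21 tilt -1.0 F [ 0.   0.1 -1.1] w 5.8 q [ 20.2  19.7  87.1   0.   73.3 -81. ]
23.55 [550.9 214.9 296.2] ya 101.2 tilt -1.0 F [ 0.1  0.7 -0.6] w 5.8 q [ 20.2  19.7  87.1  -0.   73.3 -81. ]
```

View pics/s16.png

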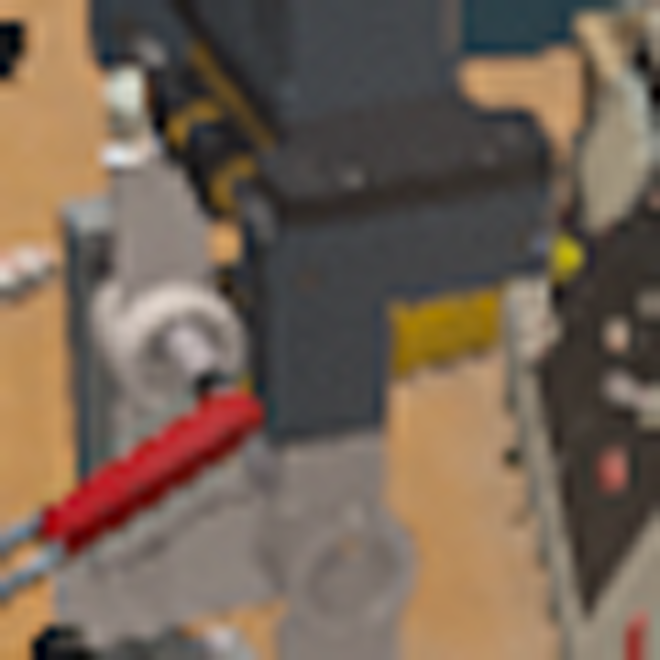

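Request:
move_arm(
  moves=[
    [[0, 0.3, 0], 0, -1],
    [[0, 0.6, 0], 0, -1],
    [[0, 0.9, 0], 0, -1],
    [[0, 1.2, 0], 0, -1],
    [[0, 1.5, 0], 0, -1],
    [[0, 1.5, 0], 0, -1],
  ],
)

```text
time_s: 24.3
ee_pos: [547.9, 229.8, 296.2]
ee_rot: [71.1, 90.0, 82.3]
force: [-0.1, 0.0, -1.1]
gripper_width: 5.6
```

```bash
python3 - <<'E'
from h import *
commit([0,1.5,0],0); st()
im=viewer.grab_frame("side"); np.save("s17.npy",im); crop("s",im,285,95,60,60,11,"s17.png"); st()
E
```

```text
cmd [547.9 229.5 296.3] 101.1796647790485
24.3 [547.9 229.8 296.2] ya 101.2 tilt -1.0 F [-0.1  0.  -1.1] w 5.6 q [ 21.6  19.9  86.7   0.   73.4 -79.6]
24.35 [547.9 229.6 296.3] ya 101.19 tilt -1.0 F [-0.3  0.8 -1.5] w 5.8 q [ 21.6  19.9  86.7   0.   73.4 -79.6]
```

View pics/s17.png

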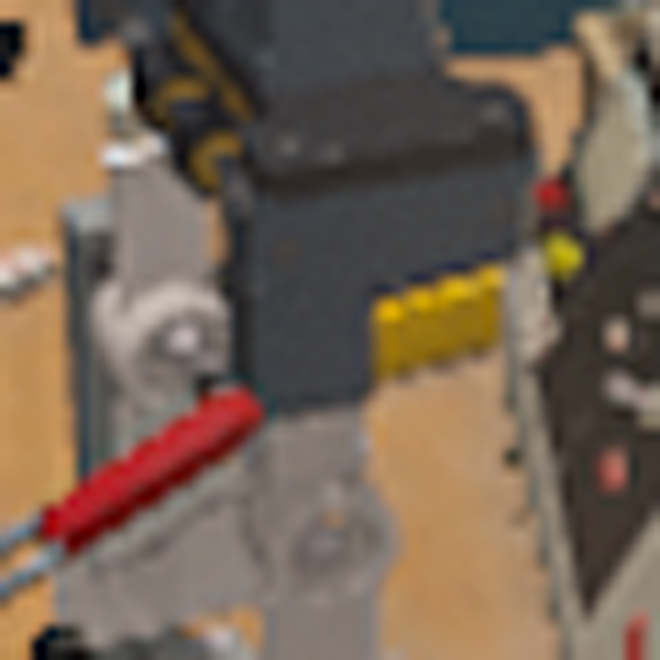

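Request:
move_arm(
  moves=[
    [[0, 0.4, 0], 0, -1],
    [[0, 0.8, 0], 0, -1],
    [[0, 1.2, 0], 0, -1],
    [[0, 1.6, 0], 0, -1],
    [[0, 2, 0], 0, -1],
    [[0, 2.4, 0], 0, -1],
    [[0, 2.6, 0], 0, -1],
    [[0, 2.6, 0], 0, -1],
    [[0, 2.6, 0], 0, -1],
  ],
)

```text
time_s: 25.48
ee_pos: [542.9, 254.9, 296.2]
ee_rot: [-124.6, 90.0, -113.4]
force: [0.1, -0.5, -0.8]
gripper_width: 5.6
```

```bash
python3 - <<'E'
from h import *
commit([0,2.6,0],0); st()
im=viewer.grab_frame("side"); np.save("s18.npy",im); crop("s",im,285,95,60,60,11,"s18.png"); st()
E
```

```text
cmd [542.9 255.  296.3] 101.1796647790485
25.48 [542.9 254.9 296.2] ya 101.18 tilt -1.0 F [ 0.1 -0.5 -0.8] w 5.6 q [ 24.1  20.4  85.9  -0.   73.7 -77.1]
25.52 [542.9 254.9 296.3] ya 101.18 tilt -1.0 F [ 0.9  0.1 -2. ] w 6.0 q [ 24.1  20.4  85.9  -0.   73.7 -77.1]
```

View pics/s18.png

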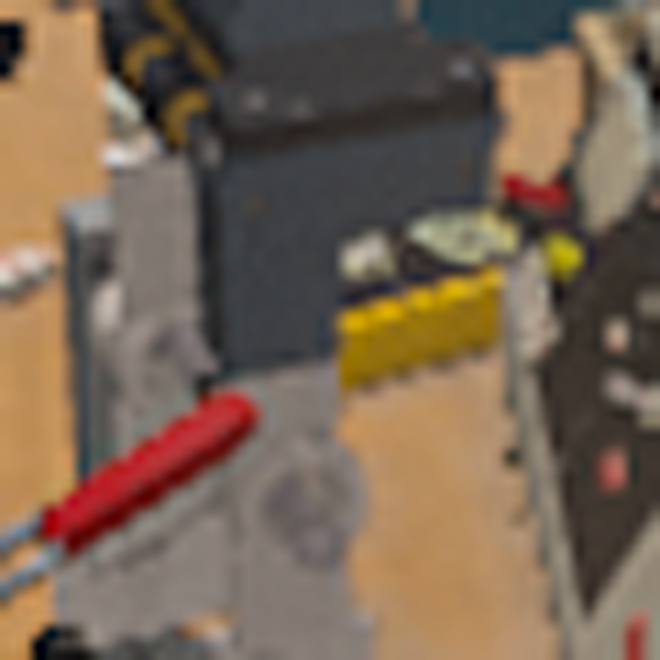

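Request:
move_arm(
  moves=[
    [[0.3, 0, 0], 0, -1],
    [[0.5, 0, 0], 0, -1],
    [[0.7, 0, 0], 0, -1],
    [[0.7, 0, 0], 0, -1],
    [[0.7, 0, 0], 0, -1],
  ],
)

```text
time_s: 26.15
ee_pos: [542.9, 255.0, 289.4]
ee_rot: [18.0, 90.0, 29.2]
force: [-0.4, -1.2, 0.3]
gripper_width: 5.8
```

```bash
python3 - <<'E'
from h import *
commit([.7,0,0],0); 
for i in range(3): st(); im=viewer.grab_frame("side")
crop("s",im,295,125,30,30,20,"s19.png")
E
```

```text
cmd [542.9 255.  289.3] 101.1796647790485
26.15 [542.9 255.  289.4] ya 101.18 tilt -1.0 F [-0.4 -1.2  0.3] w 5.8 q [ 24.1  20.7  86.5   0.   72.8 -77.1]
26.2 [542.9 255.  289.4] ya 101.19 tilt -1.0 F [-0.9 -0.5  0.6] w 5.7 q [ 24.1  20.7  86.5  -0.   72.8 -77.1]
26.25 [542.9 255.  289.4] ya 101.19 tilt -1.0 F [-0.3 -0.6  0.7] w 5.8 q [ 24.1  20.7  86.5  -0.   72.8 -77.1]
```

View pics/s19.png

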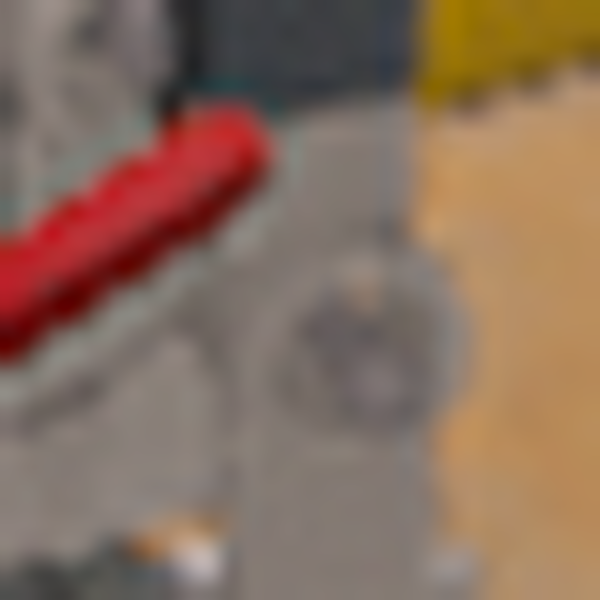

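Request:
move_arm(
  moves=[
    [[0, 0, 0], 0, -0.7],
    [[0, 0, 0], 0, -0.4],
    [[0, 0, 0], 0, -0.1],
    [[0, 0, 0], 0, -0.1],
    [[-2, 0, 0], 0, -0.1],
    [[-5, 0, 0], 0, -0.1],
    [[-8, 0, 0], 0, -0.1],
    [[-8, 0, 0], 0, -0.1],
  ],
)

```text
time_s: 27.3
ee_pos: [543.6, 255.4, 371.8]
ee_rot: [13.6, 89.7, 24.7]
force: [0.1, 0.2, -1.7]
gripper_width: 41.3
```

```bash
python3 - <<'E'
from h import *
commit([-8,0,0],0); 
st(); im=viewer.grab_frame("side"); np.save("s20.npy",im)
crop("s",im,270,80,80,80,8,"s20.png")
print(shift([*rod(-95),380],11.2),shift([*rod(-110),250],11.2))
E
```

```text
cmd [542.9 255.  369.3] 101.1796647790485
27.3 [543.6 255.4 371.8] ya 101.19 tilt -1.0 F [ 0.1  0.2 -1.7] w 41.3 q [ 24.1  18.5  78.    0.   83.1 -77.1]
(array([-1.072, -3.986, -0.049]), np.float64(1.5704)) (array([11.928, -5.486, -0.048]), np.float64(1.5704))
```

View pics/s20.png

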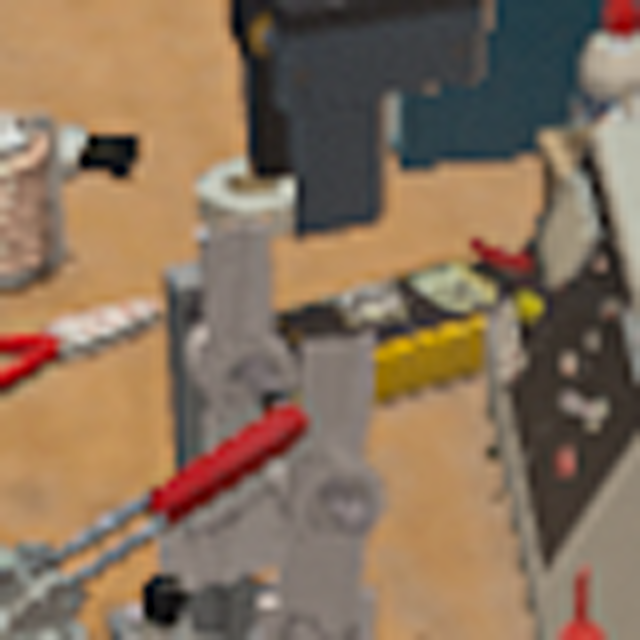

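Request:
move_arm(
  moves=[
    [[0, -0.5, 0], 0.17, -0.38],
    [[0, -1, 0], 0.34, -0.38],
    [[0, -1.5, 0], 0.51, -0.38],
    [[0, -2, 0], 0.68, -0.38],
    [[0, -2.5, 0], 0.85, -0.38],
    [[0, -3, 0], 1.02, -0.38],
    [[0, -3.5, 0], 1.19, -0.38],
    [[0, -4, 0], 1.36, -0.38],
    [[0, -4.3, 0], 1.5, -0.38],
    [[0, -4.3, 0], 1.57, -0.38],
    [[0, -4.3, 0], 1.57, -0.38],
    [[3, -4.3, 0], 1.57, -0.38],
    [[6, -4.3, 0], 1.57, -0.38],
    [[9, -4.3, 0], 1.57, -0.38],
    [[11, -4.3, 0], 1.57, -0.38],
    [[12.2, -4.3, 0], 1.57, -0.38],
    [[12.2, -4.3, 0], 1.57, -0.38],
    [[12.2, -4.3, 0], 1.57, -0.38],
  ],
)

```text
time_s: 29.6
ee_pos: [551.7, 213.0, 248.0]
ee_rot: [100.3, 89.9, 21.5]
force: [-0.7, -0.2, 1.2]
gripper_width: 28.0
```

```bash
python3 - <<'E'
from h import *
commit([12.2,-4.3,0],1.57); 
st(); im=viewer.grab_frame("side"); np.save("s21.npy",im)
crop("s",im,270,80,80,80,8,"s21.png"); im=viewer.grab_frame("top"); np.save("t21.npy",im); crop("t",im,190,150,100,80,7,"t21.png"); st()
p=np.array(cmd()["p"][:2])-O; print("s",p@U,"lat",p@[U[1],-U[0]])
E
```

```text
cmd [551.2 212.8 247.3] 11.22529094350925
29.6 [551.7 213.  248. ] ya 11.25 tilt -1.0 F [-0.7 -0.2  1.2] w 28.0 q [20.  21.5 91.5  0.  67.   8.7]
29.7 [551.7 213.  248.3] ya 11.24 tilt -1.0 F [ 0.4  0.  -0.6] w 28.4 q [20.  21.5 91.5  0.  67.   8.8]
s -98.13751171823002 lat 0.48832125988386227
```

View pics/s21.png

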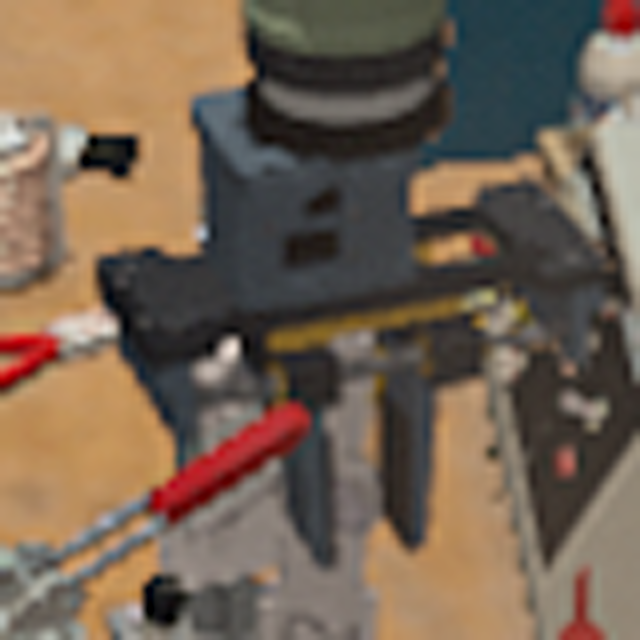

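View pics/t21.png

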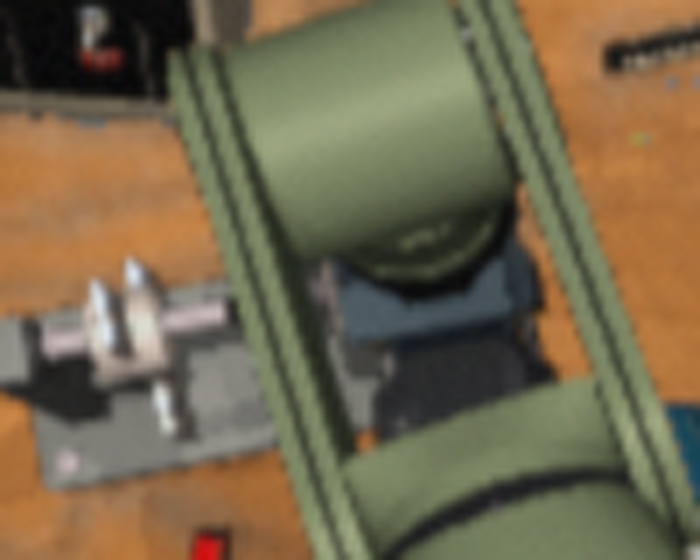

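Request:
move_arm(
  moves=[
    [[0, 0, -0.5], 0, -0.38],
    [[0, 0, -0.9], 0, -0.38],
    [[0, 0, -1.2], 0, -0.38],
    [[0, 0, -1.5], 0, -0.38],
    [[0, 0, -1.9], 0, -0.38],
    [[0, 0, -2.3], 0, -0.38],
    [[0, 0, -2.7], 0, -0.38],
    [[0, 0, -3.1], 0, -0.38],
    [[0, 0, -3.5], 0, -0.38],
    [[0, 0, -3.9], 0, -0.38],
    [[0, 0, -4.3], 0, -0.38],
    [[0, 0, -4.7], 0, -0.38],
    [[0, 0, -5.1], 0, -0.38],
    [[0, 0, -5.5], 0, -0.38],
    [[0, 0, -5.8], 0, -0.38],
    [[0, 0, -6.1], 0, -0.38],
    [[0, 0, -6.4], 0, -0.38],
    [[0, 0, -6.6], 0, -0.38],
    [[0, 0, -6.75], 0, -0.38],
    [[0, 0, -6.75], 0, -0.38],
  ],
)

```text
time_s: 32.2
ee_pos: [538.1, 279.2, 247.3]
ee_rot: [147.1, 90.0, 68.3]
force: [0.8, 0.2, 0.3]
gripper_width: 28.6
```

```bash
python3 - <<'E'
from h import *
commit([0,0,-6.75],0); 
st(); im=viewer.grab_frame("side"); np.save("s22.npy",im)
crop("s",im,270,80,80,80,8,"s22.png"); st()
E
```

```text
cmd [538.1 279.  247.3] 11.22529094350925
32.2 [538.1 279.2 247.3] ya 11.23 tilt -1.0 F [0.8 0.2 0.3] w 28.6 q [26.3 22.8 89.4  0.  67.8 15.1]
32.25 [538.2 279.2 247.3] ya 11.23 tilt -1.0 F [ 0.  -0.2 -0.1] w 28.2 q [26.3 22.8 89.4  0.  67.7 15.1]
```

View pics/s22.png

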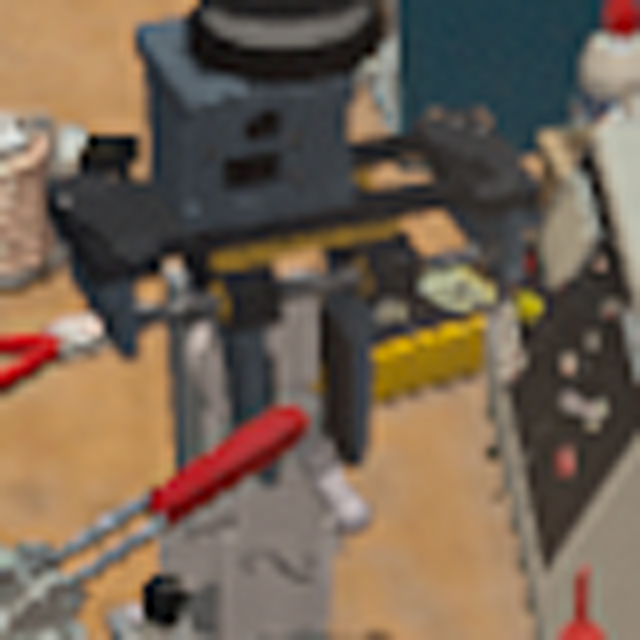

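Request:
move_arm(
  moves=[
    [[0, 0, 1], 0, -0.38],
    [[0, 0, 3], 0, -0.38],
    [[0, 0, 5], 0, -0.38],
    [[-2, 0, 6.5], 0, -0.38],
    [[-6, 0, 7], 0, -0.38],
    [[-10, 0, 7.5], 0, -0.38],
    [[-14, 0, 9], 0, -0.38],
    [[-16, 0, 13], 0, -0.38],
    [[-16, 0, 18], 0, -0.38],
    [[-16, 0, 23], 0, -0.38],
    [[-16, 0, 28], 0, -0.38],
    [[-16, 0, 33], 0, -0.38],
    [[-16, 0, 37], 0, -0.38],
    [[-16, 0, 38], 0, -0.38],
    [[-16, 0, 38], 0, -0.38],
    [[-16, 0, 38], 0, -0.38],
  ],
)

```text
time_s: 34.25
ee_pos: [611.8, -92.8, 407.4]
ee_rot: [159.7, 90.0, 81.0]
force: [0.1, -0.2, 0.2]
gripper_width: 28.3
```

```bash
python3 - <<'E'
from h import *
commit([-16,0,38],0); 
st(); im=viewer.grab_frame("side"); np.save("s23.npy",im); crop("s",im,250,70,110,110,6,"s23.png"); cv2.imwrite("pics/s23f.png",cv2.cvtColor(im,cv2.COLOR_RGB2BGR))
im=viewer.grab_frame("top"); np.save("t23.npy",im); crop("t",im,175,150,100,80,7,"t23.png"); cv2.imwrite("pics/t23f.png",cv2.cvtColor(im,cv2.COLOR_RGB2BGR))
g=im.astype(np.float32).mean(2)
def prof(g,ss,lat,z):
    q=proj("top",np.array([[*rod(s,lat),z] for s in ss])).astype(np.float32); return cv2.remap(g,q[:,0].reshape(1,-1),q[:,1].reshape(1,-1),cv2.INTER_CUBIC)[0]
zb=lambda l:168+np.sqrt(400-l*l)
for a in (-25,25):
    ss=np.arange(a,a+52,2.)
    for l in (-16,-14): print(l,list(zip(ss.astype(int).tolist(),np.round(prof(g,ss,l,zb(l))).astype(int).tolist())))
    print("tab",list(zip(ss.astype(int).tolist(),np.round(np.mean([prof(g,ss,l,234) for l in (0,4,8)],0)).astype(int).tolist())))
E
```

```text
cmd [612.1 -93.7 407.3] 11.22529094350925
34.25 [611.8 -92.8 407.4] ya 11.29 tilt -1.0 F [ 0.1 -0.2  0.2] w 28.3 q [ -9.7  20.   70.9   0.   89.1 -21. ]
-16 [(-25, 123), (-23, 113), (-21, 99), (-19, 84), (-17, 82), (-15, 96), (-13, 124), (-11, 143), (-9, 141), (-7, 142), (-5, 143), (-3, 143), (-1, 140), (1, 137), (3, 137), (5, 135), (7, 132), (9, 132), (11, 133), (13, 132), (15, 128), (17, 125), (19, 124), (21, 123), (23, 109), (25, 87)]
-14 [(-25, 102), (-23, 89), (-21, 79), (-19, 81), (-17, 94), (-15, 124), (-13, 156), (-11, 173), (-9, 172), (-7, 171), (-5, 168), (-3, 161), (-1, 150), (1, 145), (3, 147), (5, 150), (7, 152), (9, 153), (11, 151), (13, 139), (15, 119), (17, 104), (19, 98), (21, 100), (23, 90), (25, 77)]
tab [(-25, 126), (-23, 117), (-21, 115), (-19, 143), (-17, 172), (-15, 176), (-13, 176), (-11, 170), (-9, 153), (-7, 112), (-5, 87), (-3, 107), (-1, 162), (1, 212), (3, 212), (5, 189), (7, 169), (9, 154), (11, 140), (13, 132), (15, 128), (17, 124), (19, 112), (21, 91), (23, 90), (25, 111)]
-16 [(25, 87), (27, 75), (29, 79), (31, 86), (33, 112), (35, 137), (37, 145), (39, 150), (41, 151), (43, 152), (45, 148), (47, 141), (49, 134), (51, 131), (53, 133), (55, 138), (57, 140), (59, 140), (61, 138), (63, 124), (65, 103), (67, 69), (69, 43), (71, 42), (73, 41), (75, 38)]
-14 [(25, 77), (27, 76), (29, 82), (31, 97), (33, 127), (35, 158), (37, 171), (39, 175), (41, 173), (43, 165), (45, 153), (47, 140), (49, 131), (51, 133), (53, 141), (55, 150), (57, 156), (59, 154), (61, 149), (63, 118), (65, 79), (67, 53), (69, 38), (71, 41), (73, 40), (75, 38)]
tab [(25, 111), (27, 137), (29, 162), (31, 178), (33, 179), (35, 175), (37, 153), (39, 111), (41, 83), (43, 92), (45, 137), (47, 197), (49, 220), (51, 196), (53, 177), (55, 157), (57, 135), (59, 128), (61, 123), (63, 122), (65, 126), (67, 131), (69, 134), (71, 134), (73, 122), (75, 96)]
```

View pics/t23.png

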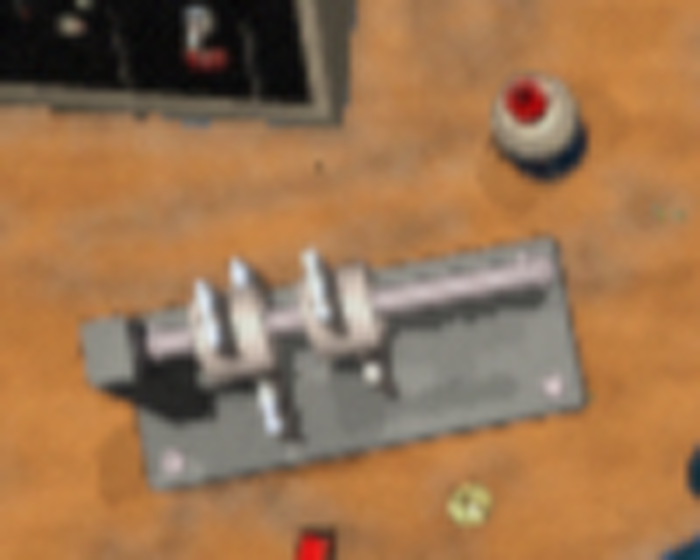

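View pics/s23.png

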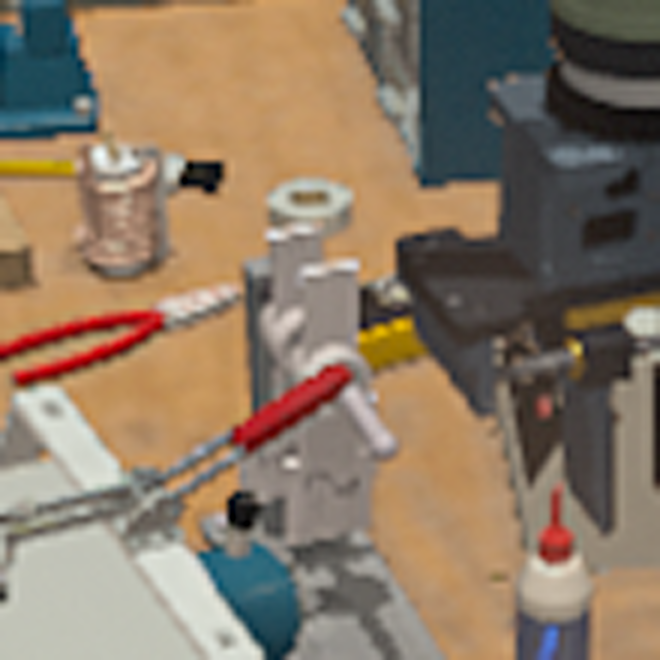

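View pics/s23f.png

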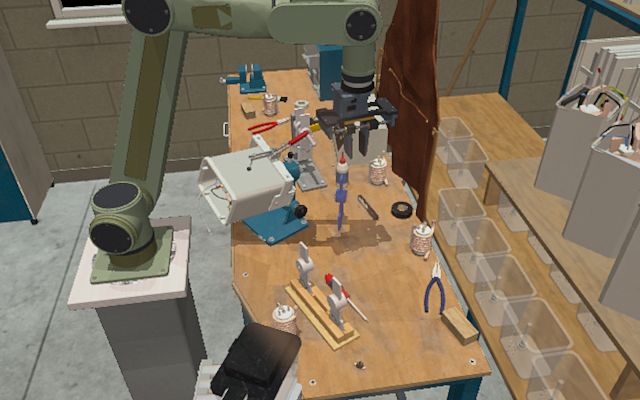

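View pics/t23f.png

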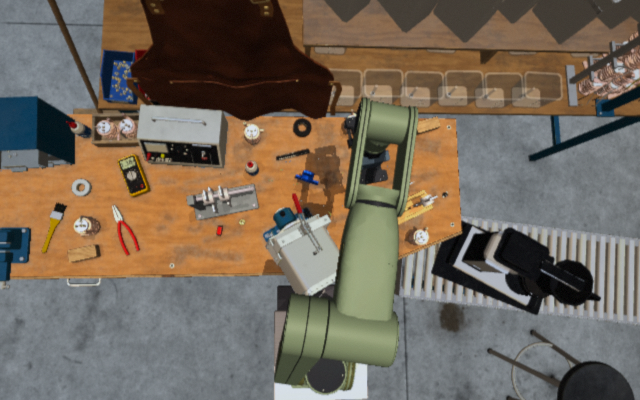

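```bash
python3 - <<'E'
from h import *
a=cv2.cvtColor(cv2.imread("pics/side0.png"),cv2.COLOR_BGR2RGB); b=np.load("s23.npy")
f=lambda im,x,y,w,h,k:cv2.cvtColor(cv2.resize(im[y:y+h,x:x+w],None,fx=k,fy=k,interpolation=cv2.INTER_CUBIC),cv2.COLOR_RGB2BGR)
cv2.imwrite("pics/cmp.png",np.hstack([f(a,265,235,95,120,4),f(b,265,235,95,120,4)]))
for n,x,y,w,h in [("L",297,238,18,45),("R",326,272,22,60),("coil",270,300,28,28),("oil",333,150,18,30)]:
    t=a[y:y+h,x:x+w]; r=cv2.matchTemplate(b[y-6:y+h+6,x-6:x+w+6],t,cv2.TM_CCOEFF_NORMED); print(n,r.max(),np.array(np.unravel_index(r.argmax(),r.shape))-6)
st()
E
```

```text
L 0.79634136 [0 0]
R 0.8756702 [0 0]
coil 0.9956993 [0 0]
oil 0.9052688 [0 0]
34.35 [611.9 -92.5 407.5] ya 11.32 tilt -1.0 F [-0.7 -1.  -0.3] w 28.5 q [ -9.7  20.   70.9   0.   89.1 -21. ]
```

View pics/cmp.png

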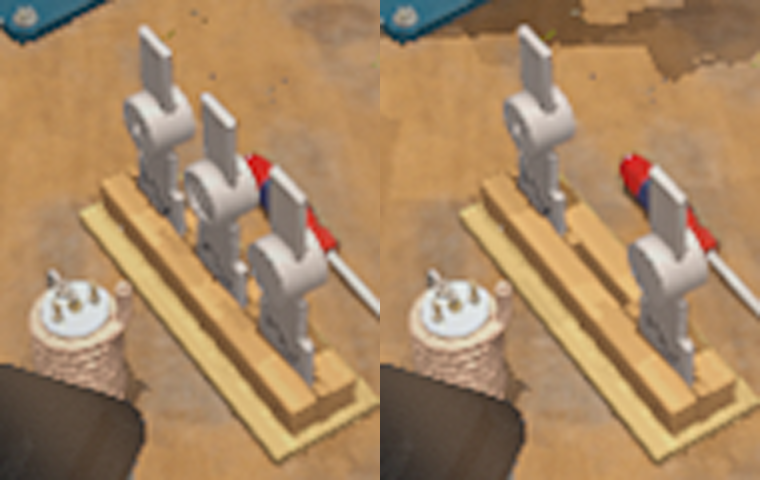

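Request:
move_arm(
  moves=[
    [[0, 0, 0], 0, -0.38],
    [[0, 0, 0], 0, -0.38],
    [[0, 0, 0], 0, -0.38],
    [[0, 0, 0], 0, -0.38],
    [[0, 0, 0], 0, -0.38],
    [[0, 0, 0], 0, -0.38],
    [[0, 0, 0], 0, -0.38],
    [[0, 0, 0], 0, -0.38],
  ],
)

```text
time_s: 35.35
ee_pos: [612.1, -93.7, 407.2]
ee_rot: [134.6, 90.0, 55.8]
force: [0.1, -0.0, 0.4]
gripper_width: 28.5
```

```bash
python3 - <<'E'
from h import *
a=np.load("t23.npy").astype(int); b=viewer.grab_frame("top").astype(int)
print(np.abs(a-b)[180:222,180:260].max()); st(); print(env.job_done())
E
```

```text
6
35.4 [612.1 -93.7 407.3] ya 11.23 tilt -1.0 F [-0.5 -0.4  0.4] w 28.3 q [ -9.8  20.   70.9   0.   89.1 -21. ]
the job is handed in; nothing more can be done
None
```

The job is handed in at 35.4 s: both templates hang still, each with its eye over its band. One mistake while grasping may have broken the 40 N contact limit.

**What I did:** I pushed the wide template along the rod to the inner band. I then took the middle template from the rack, the one with the large hole, and hung it on the free end about 55 mm short of the outer band. I let go of it and pushed it by its boss to the outer band.

**Last checks:**
- **Positions:** from the top camera, the narrow eye is within about 1 mm of the outer band's middle. The wide eye is about 2 mm short of the inner band's middle and still covers the band fully. I did not correct that.
- **Stillness:** two top pictures of the rod about 1 s apart matched apart from image noise, and the gripper was clear of everything.
- **Bystanders:** the other two templates, the coil and the oil bottle showed no shift in the side picture.

**What went wrong:** at the first grasp I gave a wrong row, and the gripper dipped well below the intended height. The gripper body may have pressed on the top of the template's tab. I have no force reading from that moment (2.8 N sideways and 1.9 N downward just after), so I cannot rule out that it went over 40 N.

The slip also left the template gripped by its boss, with the fingers across the eye. I stood it briefly on the open bench, pressing down with about 12 N, took it again by the tab, and carried on.

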